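# Load the lens vials into the rinse carrier and latch both keepers

## Robot

A 6-joint arm with a two-finger parallel gripper is mounted at the origin on the work surface. World frame = base frame: x ahead of the robot, y to its left, z up, the work surface at z = 0. Lengths are in m, angles in rad, forces in N, time in s.
With the tool pointing down it reaches from about 0.225 to 0.725 m from the base axis. Payload 3.1 kg.
Tool frame: the origin (TCP) lies at the very end of the fingers, on their centre line; the grasp point (between the pads) lies 19 mm behind it; z points along the fingers, y is the line along which they close (so a half turn about z gives the same grasp; the last joint's range is limited). The gripper opens to 85 mm and grips with 20 to 120 N. Pads are 22 mm wide; open, the fingers measure 114 mm over their backs; the gripper's body (76 mm by 85 mm) begins 54 mm behind the grasp point. The pads swing forward as they close: fully open they stand 13 mm farther back than shut.
Start: joints at [-1.31, 0.048, 0.099, 1.622, 0, 1.443], TCP at [0.199, -0.486, 0.231] pointing down, gripper open.
Joint ranges: [-2.91, 2.91], [-0.99, 1.94], [-1.21, 1.42], [-2.12, 2.29], [-1.49, 1.47], [-3.14, 3.14]. Speed limits (rad/s): [2.79, 2.79, 3.14, 3.14, 3.14, 3.14].

## Interface

Orientations are given as a rotation vector (axis times angle).
In Python, from rig import bot gives the robot as it stands. The module is installed in compiled form; this text tells all that it offers.
- The arm moves only by the tool arm_command, never from a script. Its argument "deltas" is text: rows parted by semicolons, each of 7 numbers parted by spaces: the turn, a rotation vector about the tool's x, y, z normalised to -1 to 1, where 1 is 4 degrees, then the shift along the tool's x, y, z normalised to -1 to 1, where 1 is 30 mm, then the opening, from 0 (shut) to 1 (fully open). A call has exactly 10 rows; each row shifts and turns the commanded pose from where the row before left it, along the tool's axes as they then stand; what a row does not reach is not made up. A row lasts 1/10 s, in which the tool goes at most 50 mm and 8.59 degrees, less where a joint would pass 70% of its speed; a pose out of reach is approached as far as the arm can. A call with a number of a shift or a turn outside -1 to 1 is refused whole. A call with a gripper value outside its range is refused whole. The fingers move at their own pace and stop on an object; the grip force is fixed at half the most. Time passes only in rows, so rows that do not move let the fingers close, or fill a call up. It gives the time, the measured TCP pose, the force, the opening and the grip force at its end, in the units of the state.
- bot.get_state(): the state, without advancing time (a new reading comes with each control period).
- bot.read_camera(name): name is "side" or "top"; returns a dict with "img" (400x640x3 uint8, blue, green, red), "camera_matrix" (3x3 intrinsics, pixels), "R" (3x3) and "t" (3): a world point X has camera coordinates R X + t. Camera axes: x right, y down, z forward; pixel columns grow to the right and rows downward; lengths in m; the calibration is good to about 2 mm. A picture is of the moment at which its call begins. There is no depth.
- bot.hand_in(): hands the job in; it is judged then, once.
The state is a dict: "time_s": time; "joint_pos": joint angles; "dq": joint speeds; "joint_torque": joint torques, N m; "eef_pos": TCP position; "eef_rot": TCP orientation; "wrist_force": force on the tool from outside, world axes, zero at the start; "moment": the same for the moment, N m; "grip_width": opening from 0.0 (shut) to 1.0 (fully open); "grip_force": force on a finger pad.
Only numpy, scipy, OpenCV 4.12 (cv2) and the standard library are available. Lean on these libraries where they do the work, as an engineer would, in place of code of your own. Each camera call takes 0.05 s, during which the arm holds its last target. There are 200 camera calls.

## Task

Stand every lens vial from the white tray upright in the grey rinse carrier, fully down in a pocket of its own, the tall vials in the row with the higher keeper bar and the short vials in the row with the lower one. Only when all of them are in, press both of the carrier's levers down until they click and stay down by themselves, even if a row is empty. Do not knock over or push aside the lens case, the glass jar and the tweezer.

Things in the scene. Friction and masses are not known exactly. Their poses are not given: they have to be found in the camera images.
- carrier: Grey rinse carrier fixed on the rack, 134 (x) by 288 mm (y). Origin: middle of its underside; z up. Eight square pockets, 36 mm wide, 20 mm deep, mouths 26 mm above the underside: tall row at x +35 mm, short row at x -35, at y -19, 27, 73, 119. Levers at -y. A thin keeper bar along each row's outer side, inner edge 20 mm from the row's line, top 63 mm (tall) or 43 mm (short) up.
- tray: White flat lens tray fixed on the rack, 190 (x) by 210 mm (y), 6 mm thick, no rim. Origin: middle of its underside, on the rack. The bamboo rack across the basin has a flat top 70 mm above the counter, 336 by 816 mm inside a batten 12 mm high. A clip-on mirror is fixed to the middle of the rack's far edge, its top 208 mm above the counter.
- tall0: Lens vial, loose, a tall one: round brown-glass body 32 mm across, 50 mm tall, its foot tapering to 28 mm in the last 4 mm, with a white round cap 16 mm across and 18 mm tall on top; 68 mm tall overall, about 70 g, heavy-bottomed. Origin: centre of its underside; z is its axis, towards the cap. Starts upright on the tray. May be absent.
- tall1: Lens vial, loose, a tall one: round brown-glass body 32 mm across, 50 mm tall, its foot tapering to 28 mm in the last 4 mm, with a white round cap 16 mm across and 18 mm tall on top; 68 mm tall overall, about 70 g, heavy-bottomed. Origin: centre of its underside; z is its axis, towards the cap. Starts upright on the tray. May be absent.
- tall2: Lens vial, loose, a tall one: round brown-glass body 32 mm across, 50 mm tall, its foot tapering to 28 mm in the last 4 mm, with a white round cap 16 mm across and 18 mm tall on top; 68 mm tall overall, about 70 g, heavy-bottomed. Origin: centre of its underside; z is its axis, towards the cap. Starts upright on the tray. May be absent.
- tall3: Lens vial, loose, a tall one: round brown-glass body 32 mm across, 50 mm tall, its foot tapering to 28 mm in the last 4 mm, with a white round cap 16 mm across and 18 mm tall on top; 68 mm tall overall, about 70 g, heavy-bottomed. Origin: centre of its underside; z is its axis, towards the cap. Starts upright on the tray. May be absent.
- short0: Lens vial, loose, a short one: round brown-glass body 32 mm across, 30 mm tall, its foot tapering to 28 mm in the last 4 mm, with a white round cap 16 mm across and 18 mm tall on top; 48 mm tall overall, about 55 g, heavy-bottomed. Origin: centre of its underside; z is its axis, towards the cap. Starts upright on the tray. May be absent.
- short1: Lens vial, loose, a short one: round brown-glass body 32 mm across, 30 mm tall, its foot tapering to 28 mm in the last 4 mm, with a white round cap 16 mm across and 18 mm tall on top; 48 mm tall overall, about 55 g, heavy-bottomed. Origin: centre of its underside; z is its axis, towards the cap. Starts upright on the tray. May be absent.
- short2: Lens vial, loose, a short one: round brown-glass body 32 mm across, 30 mm tall, its foot tapering to 28 mm in the last 4 mm, with a white round cap 16 mm across and 18 mm tall on top; 48 mm tall overall, about 55 g, heavy-bottomed. Origin: centre of its underside; z is its axis, towards the cap. Starts upright on the tray. May be absent.
- short3: Lens vial, loose, a short one: round brown-glass body 32 mm across, 30 mm tall, its foot tapering to 28 mm in the last 4 mm, with a white round cap 16 mm across and 18 mm tall on top; 48 mm tall overall, about 55 g, heavy-bottomed. Origin: centre of its underside; z is its axis, towards the cap. Starts upright on the tray. May be absent.
- short_pocket0 (a point): Centre of the floor of a short-row pocket of the carrier, 6 mm above the carrier's underside, 20 mm below the mouth. Pocket 0 of 0 to 3, equally spaced 46 mm apart along the row, 0 nearest the levers (1 and 2 lie between). Axes as the carrier's.
- short_pocket3 (a point): Centre of the floor of a short-row pocket of the carrier, 6 mm above the carrier's underside, 20 mm below the mouth. Pocket 3 of 0 to 3, equally spaced 46 mm apart along the row, 0 nearest the levers (1 and 2 lie between). Axes as the carrier's.
- pad_short (a point): Top centre of the flat thumb pad at the end of the short-row lever, which points to the carrier's -y. Pad 36 mm across, 30 mm along the lever. Raised, the lever rises 0.6 rad from level and this point is 75 mm above the carrier's underside; latched, it rises 0.1 rad and it is 44 mm up, 13 mm further out (-y). A post 48 mm high stands 23 mm to the outer side of the lever line.
- lever_short (a joint): Short-row lever, rad: 0 raised (sprung), 0.5 fully down. Pressed down at its pad it resists with up to about 9 N; beyond 0.43 the catch draws it to 0.5 and holds it (about 4 N up at the pad frees it). Hinge: a level axis along the carrier's x, 68 mm from the pad. Its keeper bar slides 9.5 mm inward, 2 mm over the shoulders of seated vials; a vial of the wrong length or not home can block it.
- tall_pocket0 (a point): Centre of the floor of a tall-row pocket of the carrier, 6 mm above the carrier's underside, 20 mm below the mouth. Pocket 0 of 0 to 3, equally spaced 46 mm apart along the row, 0 nearest the levers (1 and 2 lie between). Axes as the carrier's.
- tall_pocket3 (a point): Centre of the floor of a tall-row pocket of the carrier, 6 mm above the carrier's underside, 20 mm below the mouth. Pocket 3 of 0 to 3, equally spaced 46 mm apart along the row, 0 nearest the levers (1 and 2 lie between). Axes as the carrier's.
- pad_tall (a point): Top centre of the flat thumb pad at the end of the tall-row lever, which points to the carrier's -y. Pad 36 mm across, 30 mm along the lever. Raised, the lever rises 0.6 rad from level and this point is 75 mm above the carrier's underside; latched, it rises 0.1 rad and it is 44 mm up, 13 mm further out (-y). A post 48 mm high stands 23 mm to the outer side of the lever line.
- lever_tall (a joint): Tall-row lever, rad: 0 raised (sprung), 0.5 fully down. Pressed down at its pad it resists with up to about 9 N; beyond 0.43 the catch draws it to 0.5 and holds it (about 4 N up at the pad frees it). Hinge: a level axis along the carrier's x, 68 mm from the pad. Its keeper bar slides 9.5 mm inward, 2 mm over the shoulders of seated vials; a vial of the wrong length or not home can block it.
- lens_case: Bystander: round lens case with green twist cap, 37 mm across, 28 mm tall, standing among the vials on the tray. Origin: underside centre.
- jar: Bystander: closed square glass jar, 36 mm square, 46 mm tall with its lid, on the rack between tray and carrier. Origin: underside centre.
- tweezer: Bystander: aluminium tweezer lying on the rack, about 100 mm along its x, 16 mm wide, 8 mm high. Origin: underside centre.
There are look-alikes about, which are no part of the job. What is shaped like the short3 but pink is not meant. Leave any turquoise look-alike of the tall2 alone.

How it is judged:
By the outcome, as a careful person would: the job done as asked, in the order asked, and still so for the second after the job is handed in, with the robot touching nothing.
Of tall0, tall1, tall2, tall3, short0, short1, short2, short3 only 6 to 8 are there at a start; the rules pass over those that are not, and their reading is None.
At some moment in a run one of tall0, tall1, tall2, tall3, short0, short1, short2, short3 may be knocked a few centimetres aside while the robot is not near it.
Once in a run the grip may slacken for a moment while it holds something.
It also fails if it takes over 210 s, if anything falls off the work surface, if the arm or the gripper's body presses on something with over 40 N, if the wrist force passes 120 N, or if a joint passes its speed limit or range.

## Working session

There is one attempt and no reset: what is moved stays moved. The work goes in short steps, Python scripts to look and compute and a tool call to move; the robot and the scene stay as the last step left them, time stands still between calls to the robot, and variables do not carry over. Pictures are saved under pics/ and viewed, at most 14 in all, crops included, and the job is handed in when it is done.

Besides the shell and the picture viewer there is one more tool, called by a JSON object that holds its "name" and its "arguments", one argument or row to a line. arm_command: Moves the arm, as the interface text tells. Its arguments: {"type":"object","properties":{"deltas":{"type":"string"}},"required":["deltas"]}

```bash
mkdir -p pics; ls; python3 - <<'E'
from rig import bot
import cv2
s=bot.get_state(); print({k:s[k] for k in('time_s','eef_pos','eef_rot','wrist_force','grip_width')})
for n in('top','side'):
    c=bot.read_camera(n); cv2.imwrite(f'pics/{n}0.png',c['img']); print(n,c['camera_matrix'],c['R'],c['t'], -c['R'].T@c['t'])
E
```

```text
pics
{'time_s': 0.0, 'eef_pos': array([ 0.19884471, -0.48522857,  0.23012552]), 'eef_rot': array([-3.08012539e+00, -6.06426205e-01,  2.43886645e-04]), 'wrist_force': array([-0.07675796,  0.26126302,  0.1989023 ]), 'grip_width': 1.000768444644549}
top [[516.89550578   0.         320.58848026]
 [  0.         516.89550578 195.9383542 ]
 [  0.           0.           1.        ]] [[-7.52708997e-04 -9.99953550e-01  9.60895946e-03]
 [-9.91021341e-01 -5.38818157e-04 -1.33702698e-01]
 [ 1.33701665e-01 -9.62332312e-03 -9.90974902e-01]] [0.00660236 0.46504351 1.31066762] [0.28563457 0.01946561 1.36095284]
side [[415.13088785   0.         321.479544  ]
 [  0.         415.13088785 204.92170446]
 [  0.           0.           1.        ]] [[-0.95620916 -0.29253844 -0.00923571]
 [-0.16373895  0.56082951 -0.8115786 ]
 [ 0.2425976  -0.77452664 -0.58417025]] [0.43962812 0.16128205 0.94286634] [0.21804748 0.76843149 0.68574781]
```

View pics/top0.png

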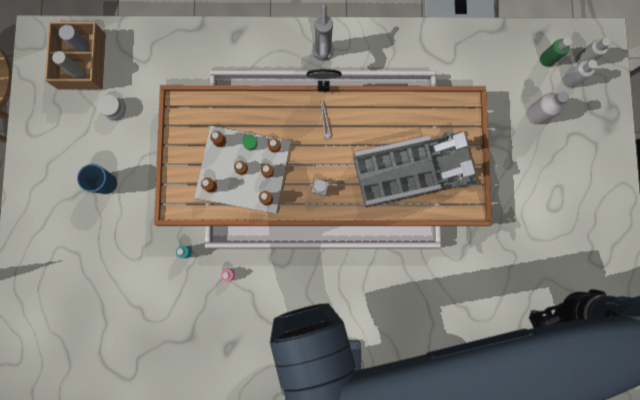

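View pics/side0.png

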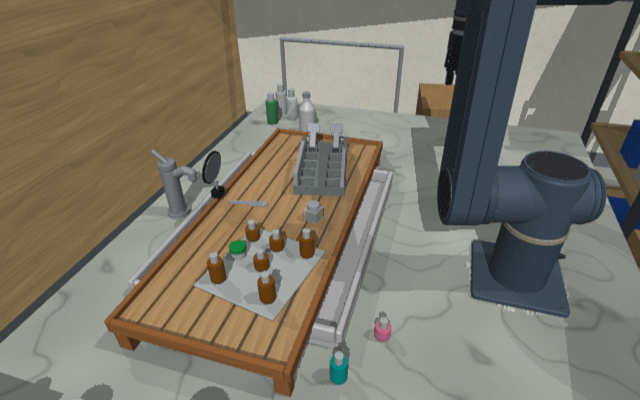

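Top view: six brown vials on the tray at about (218,139), (274,145), (241,167), (267,170), (208,184) and (265,197). The green lens case is at (250,142), the jar at (320,187) and the tweezer at (326,119). The carrier is at (415,170) with its levers at the right. The side view shows the same six vials.

What could be mistaken for a vial: the turquoise look-alike at top (183,252), the pink one at (227,273), and the lens case. None of these is brown. I choose only the brown ones on the tray and check them in close crops.

```bash
python3 - <<'E'
import cv2, numpy as np
a=cv2.imread('pics/top0.png')[115:220,190:490]; b=cv2.imread('pics/side0.png')
cv2.imwrite('pics/topc.png',cv2.resize(a[:,:110],None,fx=5.5,fy=5.5,interpolation=cv2.INTER_CUBIC))
cv2.imwrite('pics/carr.png',cv2.resize(a[:,155:],None,fx=5.5,fy=5.5,interpolation=cv2.INTER_CUBIC))
cv2.imwrite('pics/sidec.png',cv2.resize(b[210:315,190:330],None,fx=5.5,fy=5.5,interpolation=cv2.INTER_CUBIC))
E
```

```text
(no output)
```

View pics/topc.png

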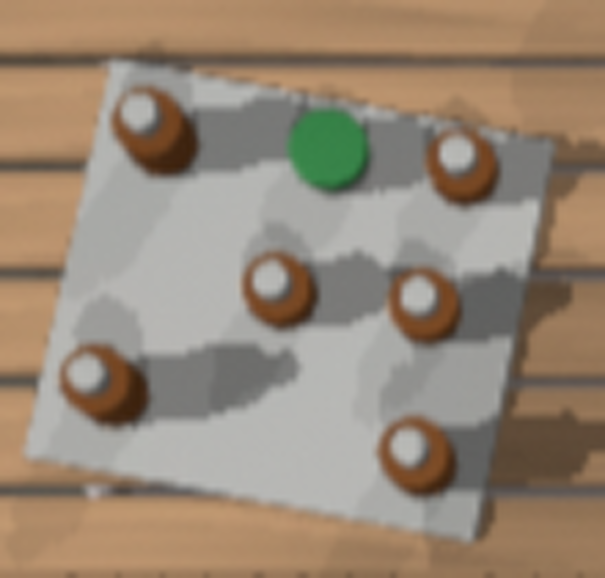

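View pics/sidec.png

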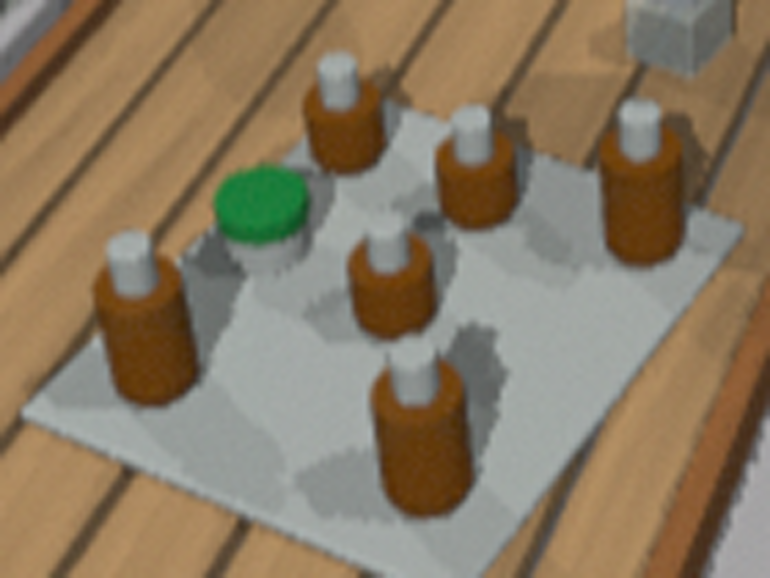

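View pics/carr.png

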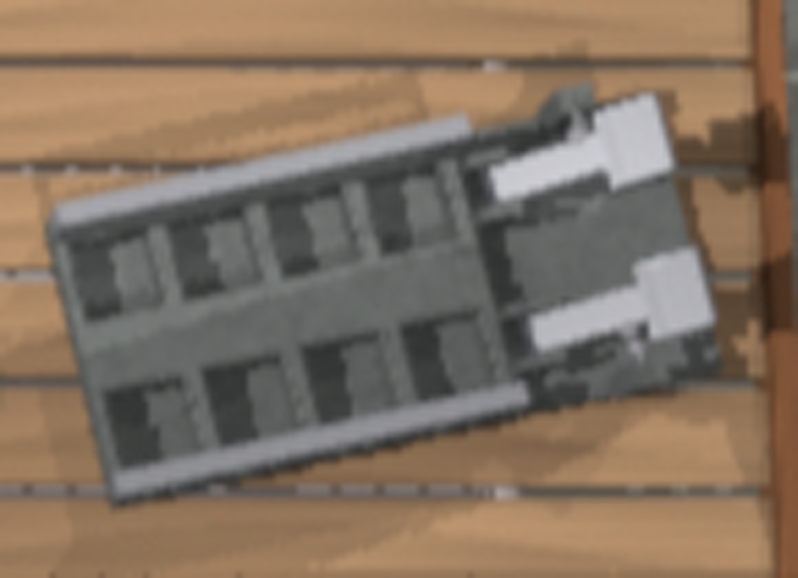

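The crops confirm three tall vials, at topc (140,112), (88,373) and (408,445), and three short ones, at (457,155), (270,280) and (418,297). The carrier's tall row is the upper one in the image, with the pads at carr (640,140) and (675,292).

```bash
cat > h.py <<'E'
import cv2, numpy as np
from rig import bot
def cast(c,uv,z):
    K,R,t=c['camera_matrix'],c['R'],c['t']; o=-R.T@t
    d=R.T@np.linalg.inv(K)@np.array([uv[0],uv[1],1.]); return o+d*(z-o[2])/d[2]
def proj(c,X):
    p=c['camera_matrix']@(c['R']@np.asarray(X)+c['t']); return p[:2]/p[2]
def brown(img,box):
    x0,y0,x1,y1=box; hsv=cv2.cvtColor(img,cv2.COLOR_BGR2HSV)
    m=cv2.inRange(hsv,(5,170,25),(22,255,160)); w=np.zeros_like(m); w[y0:y1,x0:x1]=255; m&=w
    cs=cv2.findContours(m,cv2.RETR_EXTERNAL,cv2.CHAIN_APPROX_NONE)[0]
    return [cv2.convexHull(c) for c in cs if cv2.contourArea(c)>25],m
def cen(m):
    q=cv2.moments(m); return np.array([q['m10'],q['m01']])/q['m00']
E
python3 - <<'E'
from h import *
T=bot.read_camera('top'); S=bot.read_camera('side')
H,m=brown(T['img'],(193,120,295,213))
hsv=cv2.cvtColor(T['img'],cv2.COLOR_BGR2HSV)
for h in H:
    f=np.zeros_like(m); cv2.drawContours(f,[h],-1,255,-1); cap=f&~m
    cap&=cv2.inRange(hsv,(0,0,110),(180,90,255))
    n,l,st,c=cv2.connectedComponentsWithStats(cap); k=1+np.argmax(st[1:,4])
    print('top',cen(h).round(1),cv2.contourArea(h),'cap',c[k].round(1),st[k,4],'T',cast(T,c[k],.135)[:2].round(4),'S',cast(T,c[k],.115)[:2].round(4), 'body T/S',cast(T,cen(h),.105)[:2].round(4),cast(T,cen(h),.092)[:2].round(4))
H,m=brown(S['img'],(195,210,325,312))
for h in H: print('side',cen(h).round(1),cv2.contourArea(h),'T',cast(S,cen(h),.101)[:2].round(4),'S',cast(S,cen(h),.091)[:2].round(4))
# pads
sub=cv2.inRange(hsv,(0,0,165),(180,40,255)); w=np.zeros_like(sub); w[125:195,430:485]=255
cv2.imwrite('pics/padmask.png',cv2.resize((sub&w)[120:200,420:490],None,fx=6,fy=6,interpolation=cv2.INTER_NEAREST))
k=[(640,140),(675,292)]
P=lambda a:cast(T,(345+(a[0]+.5)/5.5-.5,115+(a[1]+.5)/5.5-.5),a[2])[:2].round(4)
for a in [(632,140,.145),(675,292,.145)]: print('pad',P(a))
# pocket mouth corners, clicked roughly
E
```

```text
top [267.  199.3] 56.5 cap [264.9 197.9] 9 T [0.4463 0.1407] S [0.4489 0.1426] body T/S [0.4468 0.1385] [0.4485 0.1397]
top [210.6 185.9] 66.5 cap [207.3 184. ] 3 T [0.4798 0.2789] S [0.4829 0.2831] body T/S [0.4798 0.2772] [0.4818 0.2799]
top [219.2 140.2] 79.0 cap [216.  137.5] 4 T [0.5939 0.2612] S [0.599  0.2651] body T/S [0.5946 0.259 ] [0.5978 0.2615]
side [266.4 289.3] 348.5 T [0.481  0.2822] S [0.4855 0.2739]
side [216.1 269.5] 328.5 T [0.5977 0.2623] S [0.6042 0.2536]
side [261.  261.8] 190.5 T [0.521  0.2165] S [0.5262 0.2071]
side [276.4 242.2] 173.5 T [0.5138 0.1512] S [0.5189 0.1407]
side [306.3 244.5] 294.5 T [0.4497 0.1401] S [0.4536 0.1294]
side [252.2 232.1] 169.5 T [0.5779 0.1349] S [0.5841 0.124 ]
pad [ 0.5861 -0.328 ]
pad [ 0.5183 -0.3443]
```

```bash
python3 - <<'E'
from h import *
T=bot.read_camera('top'); S=bot.read_camera('side')
hsv=cv2.cvtColor(T['img'],cv2.COLOR_BGR2HSV)
for p in [(218,139),(274,145),(241,167),(267,170),(208,184),(265,197)]:
    x,y=p; w=hsv[y-9:y+12,x-9:x+12]
    body=cv2.inRange(w,(0,110,0),(25,255,200)); body=cv2.morphologyEx(body,cv2.MORPH_OPEN,np.ones((2,2)))
    n,l,st,c=cv2.connectedComponentsWithStats(body); k=1+np.argmax(st[1:,4]); b=(l==k).astype(np.uint8)*255
    h=cv2.convexHull(cv2.findNonZero(b)); f=np.zeros_like(b); cv2.drawContours(f,[h],-1,255,-1)
    cap=f&~b; n,l2,s2,c2=cv2.connectedComponentsWithStats(cap); j=1+np.argmax(s2[1:,4])
    o=np.array([x-9,y-9]); cb=cen(h)+o; cc=c2[j]+o
    print(p,st[k,4],s2[j,4],'cap T',cast(T,cc,.135)[:2].round(4),'S',cast(T,cc,.115)[:2].round(4),'body T',cast(T,cb,.101)[:2].round(4),'S',cast(T,cb,.091)[:2].round(4))
U=lambda a:(345+(a[0]+.5)/5.5-.5,115+(a[1]+.5)/5.5-.5)
clk={(35,119):[(72,243),(150,230),(165,300),(86,320)],(35,-19):[(368,187),(437,172),(455,240),(385,255)],
(-35,119):[(103,388),(182,375),(203,452),(120,465)],(-35,-19):[(402,330),(480,313),(498,380),(420,397)]}
M=[];W=[]
for (px,py),q in clk.items():
    for (dx,dy),a in zip([(18,18),(18,-18),(-18,-18),(-18,18)],q):
        M.append([px+dx,py+dy]); W.append(cast(T,U(a),.096)[:2]*1000)
M=np.array(M,float);W=np.array(W); mm,wm=M.mean(0),W.mean(0)
u,s,v=np.linalg.svd((M-mm).T@(W-wm)); R=(u@v).T; t=wm-R@mm
print('angle',np.degrees(np.arctan2(R[1,0],R[0,0])),'t',t,'res',np.round(W-(M@R.T+t),1).tolist())
for q in [(632,140),(675,292)]: print('pad in carrier',R.T@(cast(T,U(q),.145)[:2]*1000-t))
for x in (35,-35):
    for y in (-19,27,73,119): print(x,y,(R@[x,y]+t).round(1))
np.savez('carr.npz',R=R,t=t)
# overlay of model on side view
img=cv2.resize(S['img'][115:205,280:370],None,fx=6,fy=6,interpolation=cv2.INTER_CUBIC)
for x in (35,-35):
    for y in (-19,27,73,119):
        q=np.array([proj(S,[*((R@[x+a,y+b]+t)/1000),.096]) for a,b in[(18,18),(18,-18),(-18,-18),(-18,18)]])
        cv2.polylines(img,[((q-[280,115])*6).astype(np.int32)],True,(0,0,255),1)
cv2.imwrite('pics/ov.png',img)
E
```

```text
(218, 139) 100 28 cap T [0.593 0.259] S [0.5981 0.2629] body T [0.5948 0.259 ] S [0.5972 0.2609]
(274, 145) 73 41 cap T [0.5769 0.1204] S [0.5816 0.122 ] body T [0.5796 0.1214] S [0.5819 0.1222]
(241, 167) 66 27 cap T [0.5198 0.1989] S [0.5236 0.2018] body T [0.5221 0.2002] S [0.524  0.2017]
(267, 170) 70 43 cap T [0.514  0.1361] S [0.5177 0.138 ] body T [0.5157 0.137 ] S [0.5176 0.138 ]
(208, 184) 93 27 cap T [0.4783 0.2772] S [0.4815 0.2814] body T [0.4792 0.2768] S [0.4808 0.2788]
(265, 197) 82 40 cap T [0.448  0.1396] S [0.4506 0.1416] body T [0.4477 0.138 ] S [0.449  0.1389]
angle 12.200287643382364 t [ 527.39551578 -229.58109843] res [[-0.3, -1.0], [-1.9, -1.3], [1.0, -0.0], [-0.6, 0.7], [-3.3, -1.3], [-3.9, 2.2], [-0.3, 2.5], [0.3, -0.6], [1.5, 0.5], [-0.1, -0.0], [0.1, -1.3], [1.8, 0.9], [-1.0, -0.3], [-0.7, -0.7], [3.8, -0.3], [3.6, -0.0]]
pad in carrier [  36.58113794 -108.58570693]
pad in carrier [ -33.17173622 -110.18424713]
35 -19 [ 565.6 -240.8]
35 27 [ 555.9 -195.8]
35 73 [ 546.2 -150.8]
35 119 [ 536.5 -105.9]
-35 -19 [ 497.2 -255.5]
-35 27 [ 487.5 -210.6]
-35 73 [ 477.8 -165.6]
-35 119 [ 468.  -120.7]
```

View pics/ov.png

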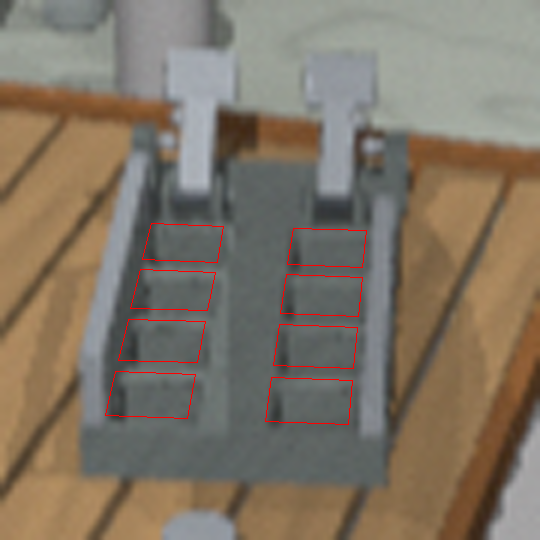

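```bash
cat >> h.py <<'E'
from scipy.spatial.transform import Rotation as Ro
A=np.radians(12.4)
V=dict(tA=(.4485,.140),tB=(.480,.2785),tC=(.595,.260),sA=(.582,.1225),sB=(.5245,.203),sC=(.518,.1385))
def pk(x,y):
    c=np.array([.5274,-.2296])+(np.array([[np.cos(A),-np.sin(A)],[np.sin(A),np.cos(A)]])@[x,y-50]-np.array([[np.cos(np.radians(12.2)),-np.sin(np.radians(12.2))],[np.sin(np.radians(12.2)),np.cos(np.radians(12.2))]])@[0,-50])/1000
    return c
def d(x,y,z,s=None):
    s=s or bot.get_state(); R=Ro.from_rotvec(s['eef_rot'])
    Rt=Ro.from_matrix(np.array([[np.cos(A),np.sin(A),0],[np.sin(A),-np.cos(A),0],[0,0,-1]]).reshape(3,3))
    print('turn/4deg',(np.degrees((R.inv()*Rt).as_rotvec())/4).round(2),'shift/30mm',(R.inv().apply(np.array([x,y,z])-s['eef_pos'])/.03).round(2),'mm',((np.array([x,y,z])-s['eef_pos'])*1000).round(1))
E
python3 - <<'E'
from h import *
for y in (27,73,119): print(pk(35,y),pk(-35,y))
d(*V['tA'],.2)
print(cast(bot.read_camera('top'),(320,187),.116))
E
```

```text
[ 0.5559562  -0.19567693] [ 0.48758914 -0.2107084 ]
[ 0.54607838 -0.15075001] [ 0.47771132 -0.16578148]
[ 0.53620055 -0.10582308] [ 0.46783349 -0.12085455]
turn/4deg [-0.01 -0.    2.47] shift/30mm [ 15.6  -16.14   1.04] mm [249.6 625.6 -30.9]
[0.4755741  0.00879304 0.116     ]
```

{"name": "arm_command", "arguments": {
  "deltas": "0 0 0.8 0 0 0 0.4;0 0 0.8 0 0 0 0.4;0 0 0.8 0 0 0 0.4;0 0 0 0 -1 0 0.4;0 0 0 0 -1 0 0.4;0 0 0 0 -1 0 0.4;0 0 0 0 -1 0 0.4;0 0 0 0 -1 0 0.4;0 0 0 0 -1 0 0.4;0 0 0 0 -1 0 0.4"
}}

```text
time_s: 1.35
eef_pos: [0.1526, -0.2797, 0.2313]
eef_rot: [3.122, 0.347, 0.0]
wrist_force: [0.4, 0.4, 0.2]
grip_width: 0.403
grip_force: 0.0
```

{"name": "arm_command", "arguments": {
  "deltas": "0 0 0 1 -1 0 0.4;0 0 0 1 -1 0 0.4;0 0 0 1 -1 0 0.4;0 0 0 1 -1 0 0.4;0 0 0 1 -1 0 0.4;0 0 0 1 -1 0 0.4;0 0 0 1 -1 0 0.4;0 0 0 1 -1 0 0.4;0 0 0 1 -1 0 0.4;0 0 0 1 -1 0 0.4"
}}

```text
time_s: 2.35
eef_pos: [0.3804, 0.0795, 0.2316]
eef_rot: [3.122, 0.348, 0.002]
wrist_force: [0.2, -0.9, 0.6]
grip_width: 0.4
grip_force: 0.0
```

```bash
python3 -c "
from h import *
d(*V['tA'],.16)"
```

```text
turn/4deg [ 0.01 -0.02  0.08] shift/30mm [ 2.65 -1.47  2.39] mm [ 68.1  60.5 -71.6]
```

{"name": "arm_command", "arguments": {
  "deltas": "0 0 0.08 0.8 -0.5 0 0.4;0 0 0 0.8 -0.5 0 0.4;0 0 0 0.8 -0.47 0 0.4;0 0 0 0.25 0 0.5 0.4;0 0 0 0 0 0.8 0.4;0 0 0 0 0 0.7 0.4;0 0 0 0 0 0.39 0.4;0 0 0 0 0 0 0.4;0 0 0 0 0 0 0.4;0 0 0 0 0 0 0.4"
}}

```text
time_s: 3.35
eef_pos: [0.4487, 0.1379, 0.1611]
eef_rot: [-3.123, -0.338, -0.004]
wrist_force: [-0.3, -0.2, 0.2]
grip_width: 0.401
grip_force: 0.0
```

```bash
python3 - <<'E'
from h import *
d(*V['tA'],.128)
T=bot.read_camera('top'); S=bot.read_camera('side')
a=cv2.resize(T['img'][160:230,225:305],(400,350),interpolation=cv2.INTER_CUBIC); b=cv2.resize(S['img'][190:270,265:345],(350,350),interpolation=cv2.INTER_CUBIC)
cv2.imwrite('pics/g1.png',np.hstack([a,b]))
E
```

```text
turn/4deg [ 0.   -0.04 -0.01] shift/30mm [ 0.   -0.07  1.1 ] mm [ -0.2   2.1 -33.1]
```

View pics/g1.png

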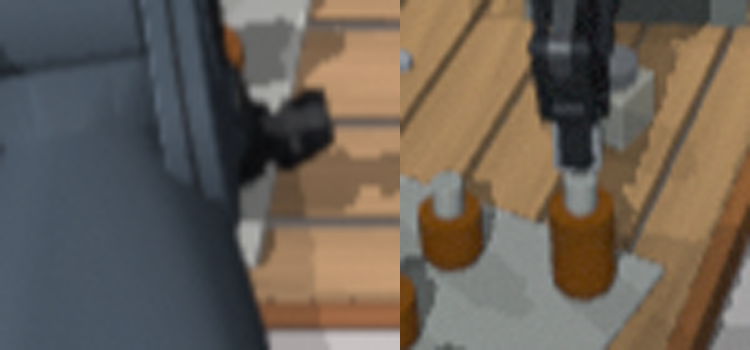

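The side crop shows the fingers straight above the cap, within about 2 mm. I go down and grip.

{"name": "arm_command", "arguments": {
  "deltas": "0 0 0 -0.04 -0.07 0.3 0.4;0 0 0 0 0 0.3 0.4;0 0 0 0 0 0.3 0.4;0 0 0 0 0 0.2 0.4;0 0 0 0 0 0 0.4;0 0 0 0 0 0 0;0 0 0 0 0 0 0;0 0 0 0 0 0 0;0 0 0 0 0 0 0;0 0 0 0 0 0 0"
}}

```text
time_s: 4.45
eef_pos: [0.4465, 0.1396, 0.127]
eef_rot: [-3.123, -0.338, -0.001]
wrist_force: [-0.1, -0.9, 0.3]
grip_width: 0.154
grip_force: 58.5
```

{"name": "arm_command", "arguments": {
  "deltas": "0 0 0 0 0 -0.3 0;0 0 0 0 0 -0.4 0;0 0 0 0 0 -0.4 0;0 0 0 0 0 -0.4 0;0 0 0 0 0 -0.4 0;0 0 0 0 0 -0.2 0;0 0 0 0 0 0 0;0 0 0 0 0 0 0;0 0 0 0 0 0 0;0 0 0 0 0 0 0"
}}

```text
time_s: 5.45
eef_pos: [0.4458, 0.1395, 0.1888]
eef_rot: [3.123, 0.338, -0.003]
wrist_force: [0.2, 0.4, -0.1]
grip_width: 0.155
grip_force: 58.5
```

```bash
python3 - <<'E'
from h import *
s=bot.get_state(); print(s['wrist_force'])
d(*pk(35,27),.20)
S=bot.read_camera('side')
cv2.imwrite('pics/g2.png',cv2.resize(S['img'][170:290,240:360],(600,600),interpolation=cv2.INTER_CUBIC))
E
```

```text
[ 0.24137919  0.35389233 -0.12998584]
turn/4deg [-0.    0.02 -0.01] shift/30mm [ 1.2  11.7  -0.38] mm [ 110.2 -335.2   11.2]
```

View pics/g2.png

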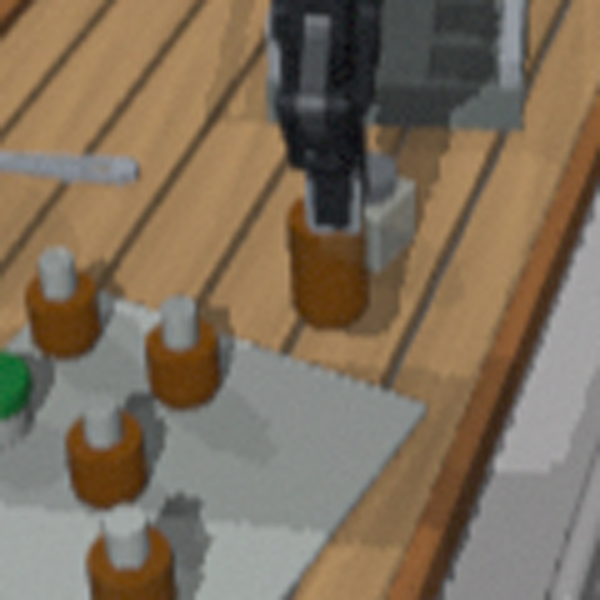

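Vial held and hanging upright. I carry it to tall pocket 1.

{"name": "arm_command", "arguments": {
  "deltas": "0 0 0 0.12 0.7 0 0;0 0 0 0.12 1 0 0;0 0 0 0.12 1 0 0;0 0 0 0.12 1 0 0;0 0 0 0.12 1 0 0;0 0 0 0.12 1 0 0;0 0 0 0.12 1 0 0;0 0 0 0.12 1 0 0;0 0 0 0.12 1 0 0;0 0 0 0.12 1 0 0"
}}

```text
time_s: 6.5
eef_pos: [0.5438, -0.1381, 0.1891]
eef_rot: [-3.123, -0.338, 0.001]
wrist_force: [0.1, 1.0, -0.1]
grip_width: 0.16
grip_force: 58.6
```

{"name": "arm_command", "arguments": {
  "deltas": "0 0 0 0 1 0 0;0 0 0 0 0.7 0 0;0 0 0 0 0.3 0 0;0 0 0 0 0 0 0;0 0 0 0 0 0 0;0 0 0 0 0 0 0;0 0 0 0 0 0 0;0 0 0 0 0 0 0;0 0 0 0 0 0 0;0 0 0 0 0 0 0"
}}

```text
time_s: 7.5
eef_pos: [0.5566, -0.1953, 0.1897]
eef_rot: [3.123, 0.339, 0.0]
wrist_force: [0.3, -0.4, -0.3]
grip_width: 0.16
grip_force: 58.6
```

```bash
python3 - <<'E'
from h import *
d(*pk(35,27),.128)
S=bot.read_camera('side');T=bot.read_camera('top')
b=cv2.resize(S['img'][115:205,280:370],(500,500),interpolation=cv2.INTER_CUBIC); a=cv2.resize(T['img'][125:215,350:440],(300,300),interpolation=cv2.INTER_CUBIC)
a=np.vstack([a,np.zeros((200,300,3),np.uint8)])
cv2.imwrite('pics/g3.png',np.hstack([a,b]))
E
```

```text
turn/4deg [ 0.   -0.   -0.01] shift/30mm [-0.02  0.01  2.06] mm [ -0.6  -0.4 -61.7]
```

View pics/g3.png

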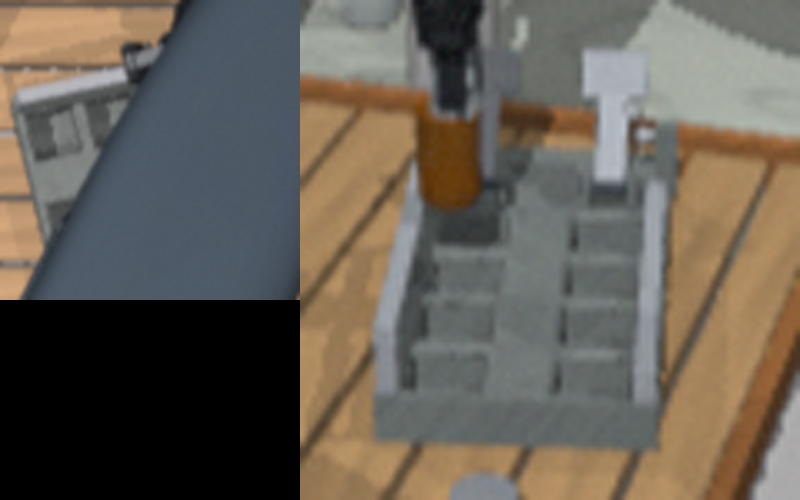

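```bash
python3 - <<'E'
from h import *
S=bot.read_camera('side')
s=bot.get_state(); x,y,z=s['eef_pos']; print(Ro.from_rotvec(s['eef_rot']).as_matrix()[:,2])
f=lambda p:(proj(S,p)-[280,115])*500/90+[300,0]
for h in (-.052,-.027,-.002): print('vial axis',f([x,y,z+h]))
print('pocket centre mouth, floor',f([*pk(35,27),.096]),f([*pk(35,27),.076]))
H,m=brown(S['img'],(340,125,375,160))
for h in H: print(f([0,0,0])*0+ (cen(h)-[280,115])*500/90+[300,0], cv2.boundingRect(h), cv2.contourArea(h), cast(S,cen(h),z-.027))
E
```

```text
[-8.97558675e-06 -1.24219399e-05 -1.00000000e+00]
vial axis [457.01002131 196.0224934 ]
vial axis [455.59517755 150.86320809]
vial axis [454.14342752 104.52594085]
pocket centre mouth, floor [460.40931867 268.77770783] [461.45938407 302.64636683]
```

```bash
python3 - <<'E'
from h import *
S=bot.read_camera('side')
g=cv2.cvtColor(S['img'],cv2.COLOR_BGR2GRAY)
for yy in (119,73,27):
  for xx in (35,-35):
    e=lambda a,b:proj(S,[*pk(xx+a,yy+b),.096])
    r=int(round(e(0,0)[1])); L,Rr=[(e(a,0)[0]) for a in(18,-18)]
    x0=int(L)-5; print(xx,yy,'row',r,'model L,R',L.round(1),Rr.round(1),'from',x0,g[r,x0:int(Rr)+7].tolist())
    tp=[e(0,b)[1] for b in(-18,18)]; c=int(round(e(0,0)[0])); y0=int(tp[0])-4; print('   col',c,'model',np.round(tp,1),'from',y0,g[y0:int(tp[1])+6,c].tolist())
H=brown(S['img'],(340,115,375,165))[0]; print([cv2.boundingRect(h) for h in H])
E
```

```text
35 119 row 181 model L,R 298.5 312.0 from 293 [132, 137, 137, 138, 112, 79, 81, 66, 103, 102, 101, 101, 105, 105, 104, 99, 102, 101, 103, 100, 102, 118, 118, 118, 118]
   col 305 model [177.2 184.5] from 173 [103, 100, 109, 116, 123, 113, 101, 104, 105, 106, 103, 108, 111, 107, 103, 103, 98]
-35 119 row 182 model L,R 324.8 338.5 from 319 [120, 118, 118, 119, 116, 120, 98, 71, 103, 104, 102, 107, 105, 102, 102, 101, 103, 100, 100, 100, 93, 140, 146, 142, 138, 95]
   col 332 model [178.1 185.5] from 174 [101, 104, 105, 113, 129, 121, 106, 103, 102, 102, 99, 97, 105, 108, 102, 100, 102]
35 73 row 172 model L,R 300.6 313.7 from 295 [157, 157, 117, 79, 81, 75, 69, 57, 96, 102, 104, 102, 104, 104, 104, 104, 102, 99, 98, 93, 111, 110, 107, 109, 108]
   col 307 model [168.5 175.3] from 164 [103, 104, 99, 108, 115, 96, 96, 103, 104, 103, 105, 110, 112, 122, 107, 92, 103]
-35 73 row 173 model L,R 326.1 339.3 from 321 [109, 110, 109, 113, 112, 95, 80, 100, 96, 102, 98, 98, 100, 104, 105, 104, 100, 100, 96, 105, 149, 148, 145, 109, 96]
   col 333 model [169.3 176.2] from 165 [99, 98, 106, 114, 123, 111, 95, 96, 100, 102, 106, 100, 109, 131, 124, 106, 100]
35 27 row 163 model L,R 302.5 315.2 from 297 [158, 158, 129, 70, 63, 65, 79, 67, 99, 102, 103, 101, 100, 102, 101, 102, 103, 102, 104, 105, 122, 123, 121, 121, 120]
   col 309 model [160.2 166.6] from 156 [57, 55, 59, 90, 118, 115, 104, 100, 103, 103, 100, 106, 113, 108, 103, 105]
-35 27 row 164 model L,R 327.2 340.0 from 322 [120, 120, 118, 116, 116, 97, 78, 100, 101, 100, 105, 101, 99, 101, 100, 101, 99, 96, 97, 144, 159, 162, 159, 93, 103]
   col 334 model [161.  167.4] from 157 [97, 100, 107, 112, 123, 115, 101, 99, 99, 102, 100, 108, 124, 111, 100, 100]
[]
```

In the side view the vial sits about 3.5 mm too far towards +x, partly because of its offset in the grip. I correct for that and lower it slowly.

{"name": "arm_command", "arguments": {
  "deltas": "0 0 0 -0.11 0 0 0;0 0 0 0 0 0.3 0;0 0 0 0 0 0.4 0;0 0 0 0 0 0.3 0;0 0 0 0 0 0.2 0;0 0 0 0 0 0.2 0;0 0 0 0 0 0.15 0;0 0 0 0 0 0.15 0;0 0 0 0 0 0.15 0;0 0 0 0 0 0 0"
}}

```text
time_s: 8.7
eef_pos: [0.5529, -0.1962, 0.1333]
eef_rot: [-3.123, -0.338, 0.002]
wrist_force: [-0.5, 0.0, -0.7]
grip_width: 0.156
grip_force: 58.6
```

```bash
python3 - <<'E'
from h import *
print(bot.get_state()['moment'])
d(*pk(35,27),.127)
E
```

```text
[-0.0261549   0.20783516  0.03778372]
turn/4deg [-0.01  0.01 -0.01] shift/30mm [0.1  0.01 0.21] mm [ 3.   0.5 -6.3]
```

{"name": "arm_command", "arguments": {
  "deltas": "0 0 0 0 0 0.08 0;0 0 0 0 0 0.08 0;0 0 0 0 0 0.05 0;0 0 0 0 0 0 0;0 0 0 0 0 0 0.3;0 0 0 0 0 0 0.3;0 0 0 0 0 0 0.3;0 0 0 0 0 0 0.3;0 0 0 0 0 0 0.3;0 0 0 0 0 0 0.3"
}}

```text
time_s: 9.7
eef_pos: [0.5534, -0.1963, 0.1279]
eef_rot: [3.123, 0.338, 0.0]
wrist_force: [0.5, -0.3, 0.7]
grip_width: 0.295
grip_force: 0.0
```

{"name": "arm_command", "arguments": {
  "deltas": "0 0 0 0 0 -0.3 0.3;0 0 0 0 0 -0.5 0.3;0 0 0 0 0 -0.9 0.3;0 0 0 0 0 -0.9 0.4;0 0 0 0 -1 0 0.4;0 0 0 0 -1 0 0.4;0 0 0 0 -1 0 0.4;0 0 0 0 -1 0 0.4;0 0 0 0 -1 0 0.4;0 0 0 0 -1 0 0.4"
}}

```text
time_s: 10.7
eef_pos: [0.515, -0.0194, 0.2078]
eef_rot: [3.123, 0.338, 0.004]
wrist_force: [0.7, -0.1, -0.1]
grip_width: 0.397
grip_force: 0.0
```

```bash
python3 - <<'E'
from h import *
S=bot.read_camera('side');T=bot.read_camera('top')
a=cv2.resize(T['img'][120:215,350:490],(400,271),interpolation=cv2.INTER_CUBIC);b=cv2.resize(S['img'][115:205,280:370],(400,400),interpolation=cv2.INTER_CUBIC)
a=np.vstack([a,np.zeros((129,400,3),np.uint8)])
cv2.imwrite('pics/g4.png',np.hstack([a,b]))
# tray vials in side view
H=brown(S['img'],(195,205,330,312))[0]
for h in H: print('side',cen(h).round(1),cv2.contourArea(h),'T',cast(S,cen(h),.101)[:2].round(4),'S',cast(S,cen(h),.091)[:2].round(4))
d(*V['tB'],.17)
E
```

```text
side [266.4 289.2] 349.5 T [0.4809 0.2822] S [0.4854 0.2739]
side [216.  269.6] 331.5 T [0.5979 0.2624] S [0.6043 0.2537]
side [261.  261.8] 191.0 T [0.521  0.2165] S [0.5261 0.2071]
side [276.2 242.1] 169.5 T [0.5142 0.1512] S [0.5193 0.1407]
side [252.3 232.3] 172.5 T [0.5776 0.1351] S [0.5837 0.1243]
turn/4deg [-0.01 -0.04  0.05] shift/30mm [ 1.03 -9.88  1.28] mm [-34.5 296.  -38. ]
```

View pics/g4.png

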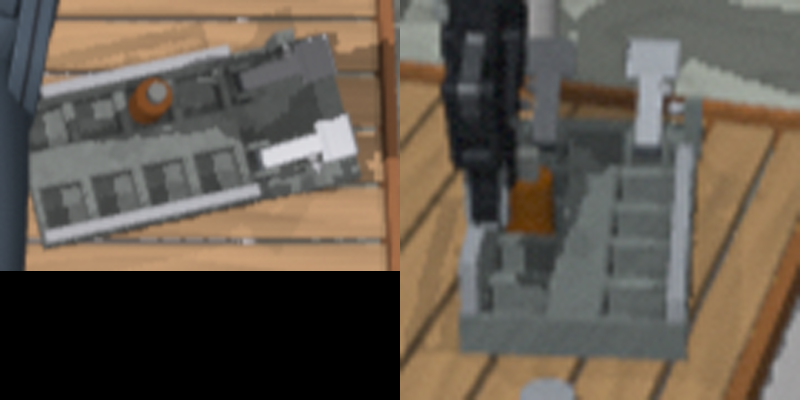

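The first vial is seated in tall pocket 1. Next is tB.

{"name": "arm_command", "arguments": {
  "deltas": "0 0 0 0.1 -0.98 0 0.4;0 0 0 0.1 -1 0 0.4;0 0 0 0.1 -1 0 0.4;0 0 0 0.1 -1 0 0.4;0 0 0 0.1 -1 0 0.4;0 0 0 0.1 -1 0 0.4;0 0 0 0.1 -1 0 0.4;0 0 0 0.1 -1 0 0.4;0 0 0 0.1 -1 0 0.4;0 0 0 0.13 -0.9 0 0.4"
}}

```text
time_s: 11.8
eef_pos: [0.4919, 0.2287, 0.2078]
eef_rot: [-3.069, -0.446, 0.009]
wrist_force: [0.1, 0.2, 0.1]
grip_width: 0.396
grip_force: 0.0
```

{"name": "arm_command", "arguments": {
  "deltas": "0 0 0 0 0 0.5 0.4;0 0 0 0 0 0.8 0.4;0 0 0 0 0 0 0.4;0 0 0 0 0 0 0.4;0 0 0 0 0 0 0.4;0 0 0 0 0 0 0.4;0 0 0 0 0 0 0.4;0 0 0 0 0 0 0.4;0 0 0 0 0 0 0.4;0 0 0 0 0 0 0.4"
}}

```text
time_s: 12.8
eef_pos: [0.4912, 0.2291, 0.1685]
eef_rot: [-3.068, -0.447, 0.01]
wrist_force: [0.2, 0.6, 0.0]
grip_width: 0.396
grip_force: 0.0
```

```bash
cat >> h.py <<'E'
def tray():
    S=bot.read_camera('side'); 
    for h in brown(S['img'],(195,205,330,312))[0]: print('side',cen(h).round(1),cv2.contourArea(h))
def held(k):
    S=bot.read_camera('side'); s=bot.get_state(); p=s['eef_pos']-[0,0,.002+k/2]; q=proj(S,p)
    g=lambda h:np.linalg.norm(cen(h)-q)
    h=min(brown(S['img'],(190,150,350,312))[0],key=g); print('held px off',(cen(h)-q).round(2),'area',cv2.contourArea(h),'mm dx',((cen(h)-q)[0]*(S['R']@p+S['t'])[2]/.415*-1).round(1),'box',cv2.boundingRect(h))
E
python3 -c "
from h import *
tray(); d(*V['tB'],.128)"
```

```text
side [266.4 289.2] 349.5
side [216.1 269.4] 344.0
side [261.  261.7] 192.5
side [278.7 243.1] 90.0
side [250.6 233.7] 108.5
turn/4deg [-0.59  0.03  1.05] shift/30mm [ 0.11 -1.63  1.42] mm [-11.2  49.4 -40.4]
```

```bash
python3 -c "
from h import *
print(np.round(bot.get_state()['joint_pos'],3))"
```

```text
[0.288 0.082 0.01  1.499 0.041 3.141]
```

Joint 6 is at its range limit (3.141). The vials are round, so I turn the tool back by some degrees for the pick and restore it for the drop.

{"name": "arm_command", "arguments": {
  "deltas": "0 0 -1 0 0 0 0.4;0 0 -1 0 0 0 0.4;0 0 -1 0 0 0 0.4;0 0 -1 0 0 0 0.4;-0.59 0 0 0 0 0 0.4;0 0 0 0 0 0 0.4;0 0 0 0 0 0 0.4;0 0 0 0 0 0 0.4;0 0 0 0 0 0 0.4;0 0 0 0 0 0 0.4"
}}

```text
time_s: 13.85
eef_pos: [0.4913, 0.229, 0.1683]
eef_rot: [-3.014, -0.88, -0.017]
wrist_force: [-0.2, -0.7, -0.3]
grip_width: 0.401
grip_force: 0.0
```

```bash
python3 -c "
from h import *
print(np.round(bot.get_state()['joint_pos'],3),Ro.from_rotvec(bot.get_state()['eef_rot']).as_matrix()[:,2])
d(*V['tB'],.128)"
```

```text
[3.110e-01 7.400e-02 2.000e-03 1.487e+00 2.000e-03 2.885e+00] [ 0.00988301  0.00492733 -0.99993902]
turn/4deg [-0.01 -0.16  5.04] shift/30mm [ 0.56 -1.6   1.35] mm [-11.3  49.5 -40.3]
```

```bash
cat >> h.py <<'E'
def tilt():
    R=Ro.from_rotvec(bot.get_state()['eef_rot']); v=np.cross([0,0,1],R.inv().apply([0,0,-1])); print('tilt/4deg',(np.degrees(v)/4).round(2),'q6',bot.get_state()['joint_pos'][5].round(2))
E
python3 -c "
from h import *
tilt()"
```

```text
tilt/4deg [ 0.02 -0.16  0.  ] q6 2.88
```

{"name": "arm_command", "arguments": {
  "deltas": "0 0 0 0.2 -0.6 0 0.4;0 0 0 0.2 -0.6 0 0.4;0 0 0 0.16 -0.4 0 0.4;0 0 0 0 0 0 0.4;0 0 0 0 0 0 0.4;0 0 0 0 0 0 0.4;0 0 0 0 0 0 0.4;0 0 0 0 0 0 0.4;0 0 0 0 0 0 0.4;0 0 0 0 0 0 0.4"
}}

```text
time_s: 14.85
eef_pos: [0.4796, 0.2784, 0.1685]
eef_rot: [-3.014, -0.88, -0.017]
wrist_force: [1.0, 0.9, 0.1]
grip_width: 0.403
grip_force: 0.0
```

```bash
python3 -c "
from h import *
tilt(); d(*V['tB'],.128)"
```

```text
tilt/4deg [ 0.02 -0.16  0.  ] q6 2.98
turn/4deg [-0.01 -0.16  5.04] shift/30mm [-0.    0.    1.35] mm [  0.4   0.1 -40.5]
```

{"name": "arm_command", "arguments": {
  "deltas": "0.02 -0.16 0 0.02 0 0.3 0.4;0 0 0 0 0 0.4 0.4;0 0 0 0 0 0.4 0.4;0 0 0 0 0 0.25 0.4;0 0 0 0 0 0 0.4;0 0 0 0 0 0 0;0 0 0 0 0 0 0;0 0 0 0 0 0 0;0 0 0 0 0 0 0;0 0 0 0 0 0 0"
}}

```text
time_s: 15.85
eef_pos: [0.4802, 0.2791, 0.1282]
eef_rot: [-3.015, -0.881, -0.0]
wrist_force: [-0.3, 0.2, -0.1]
grip_width: 0.158
grip_force: 58.5
```

{"name": "arm_command", "arguments": {
  "deltas": "0 0 0 0 0 -0.3 0;0 0 0 0 0 -0.4 0;0 0 0 0 0 -0.4 0;0 0 0 0 0 -0.4 0;0 0 0 0 0 -0.4 0;0 0 0 0 0 -0.2 0;0 0 0 0 0 0 0;0 0 0 0 0 0 0;0 0 0 0 0 0 0;0 0 0 0 0 0 0"
}}

```text
time_s: 16.85
eef_pos: [0.4796, 0.2788, 0.19]
eef_rot: [3.015, 0.881, -0.003]
wrist_force: [0.4, -0.7, -1.0]
grip_width: 0.158
grip_force: 59.3
```

```bash
python3 -c "
from h import *
tilt();held(.05); d(*pk(35,73),.19)"
```

```text
tilt/4deg [-0.01  0.03  0.  ] q6 2.98
held px off [-1.79  2.29] area 359.5 mm dx 3.2 box (254, 253, 19, 27)
turn/4deg [-0.    0.02  5.04] shift/30mm [-5.840e+00  1.326e+01  1.000e-02] mm [ 6.640e+01 -4.296e+02 -1.000e-01]
```

{"name": "arm_command", "arguments": {
  "deltas": "0 0 0 -0.3 0.7 -0.2 0;0 0 0 -0.42 0.95 0 0;0 0 0 -0.42 0.95 0 0;0 0 0 -0.42 0.95 0 0;0 0 0 -0.42 0.95 0 0;0 0 0 -0.42 0.95 0 0;0 0 0 -0.42 0.95 0 0;0 0 0 -0.42 0.95 0 0;0 0 0 -0.42 0.95 0 0;0 0 0 -0.42 0.95 0 0"
}}

```text
time_s: 17.9
eef_pos: [0.5262, -0.022, 0.1966]
eef_rot: [-3.015, -0.881, 0.001]
wrist_force: [0.3, 0.9, -0.6]
grip_width: 0.153
grip_force: 59.4
```

{"name": "arm_command", "arguments": {
  "deltas": "0 0 0 -0.42 0.95 0 0;0 0 0 -0.42 0.95 0 0;0 0 0 -0.42 0.95 0 0;0 0 0 -0.3 0.7 0 0;0 0 1 0 0 0 0;0 0 1 0 0 0 0;0 0 1 0 0 0 0;0 0 1 0 0 0 0;0 0 1 0 0 0 0;0 0 0 0 0 0 0"
}}

```text
time_s: 18.9
eef_pos: [0.544, -0.1357, 0.1965]
eef_rot: [-3.122, -0.344, 0.001]
wrist_force: [-0.3, 0.6, -0.3]
grip_width: 0.154
grip_force: 59.5
```

```bash
python3 -c "
from h import *
tilt();d(*pk(35,73),.128)
S=bot.read_camera('side'); T=bot.read_camera('top')
b=S['img'][115:205,280:370]; hsv=cv2.cvtColor(b,cv2.COLOR_BGR2HSV)
m=cv2.inRange(hsv,(3,150,15),(25,255,200)); m=cv2.morphologyEx(m,cv2.MORPH_OPEN,np.ones((3,3)))
n,l,st,c=cv2.connectedComponentsWithStats(m); print(st[1:], c[1:])
p=bot.get_state()['eef_pos']; print('pred',proj(S,p-[0,0,.027])-[280,115])
"
```

```text
tilt/4deg [-0.01  0.01  0.  ] q6 2.56
turn/4deg [-0.01  0.01  0.04] shift/30mm [-0.04  0.51  2.28] mm [  2.1 -15.1 -68.5]
[[  3  15   4   3  12]
 [ 12  16   3   3   9]
 [ 69  24   3   3   9]
 [ 73  24   3   3   9]
 [ 79  25   4   3  12]
 [ 84  26   6   3  18]
 [ 19  30  15  22 252]
 [ 74  54  16  36 160]] [[ 4.5        16.        ]
 [13.         17.        ]
 [70.         25.        ]
 [74.         25.        ]
 [80.5        26.        ]
 [86.5        27.        ]
 [25.93650794 40.59920635]
 [81.98125    73.        ]]
pred [25.15483742 35.54438811]
```

```bash
python3 -c "
from h import *
S=bot.read_camera('side')
b=S['img'][143:172,294:318]; hsv=cv2.cvtColor(b,cv2.COLOR_BGR2HSV)
for r in range(0,29,3): print(143+r,hsv[r,:,1].tolist())
print(proj(S,bot.get_state()['eef_pos']-[0,0,.027]))
"
```

```text
143 [113, 116, 113, 114, 166, 209, 121, 10, 15, 15, 8, 15, 20, 15, 33, 142, 33, 17, 15, 19, 20, 18, 23, 16]
146 [114, 116, 109, 112, 167, 225, 198, 199, 203, 224, 210, 222, 220, 183, 219, 194, 48, 19, 20, 19, 19, 16, 14, 23]
149 [115, 112, 110, 113, 140, 186, 188, 192, 198, 207, 182, 205, 210, 198, 188, 180, 58, 7, 19, 20, 24, 16, 17, 18]
152 [114, 114, 114, 112, 106, 163, 192, 195, 231, 204, 219, 231, 199, 195, 199, 176, 66, 83, 105, 42, 17, 14, 15, 17]
155 [112, 116, 114, 82, 10, 126, 211, 208, 230, 232, 233, 210, 232, 208, 229, 197, 182, 181, 204, 224, 108, 31, 22, 20]
158 [113, 115, 98, 5, 15, 89, 237, 228, 228, 230, 203, 232, 206, 218, 230, 228, 208, 197, 215, 206, 108, 18, 13, 16]
161 [116, 109, 19, 20, 18, 20, 21, 102, 158, 198, 218, 216, 215, 182, 209, 229, 199, 185, 197, 235, 109, 11, 18, 15]
164 [117, 58, 17, 24, 17, 18, 16, 16, 25, 99, 226, 210, 230, 231, 232, 209, 229, 225, 191, 209, 109, 21, 19, 14]
167 [83, 16, 22, 16, 18, 13, 10, 17, 18, 9, 55, 68, 96, 106, 79, 75, 99, 108, 105, 98, 80, 3, 21, 16]
170 [5, 22, 18, 14, 18, 20, 13, 14, 14, 14, 15, 13, 18, 16, 18, 23, 12, 17, 15, 15, 18, 15, 18, 16]
[305.14233405 150.51983638]
```

{"name": "arm_command", "arguments": {
  "deltas": "0 0 0 -0.07 0.25 0 0;0 0 0 -0.07 0.26 0.2 0;0 0 0 0 0 0.4 0;0 0 0 0 0 0.4 0;0 0 0 0 0 0.3 0;0 0 0 0 0 0.2 0;0 0 0 0 0 0.2 0;0 0 0 0 0 0.2 0;0 0 0 0 0 0.15 0;0 0 0 0 0 0 0"
}}

```text
time_s: 20.05
eef_pos: [0.5431, -0.1513, 0.1347]
eef_rot: [-3.122, -0.344, 0.002]
wrist_force: [0.6, -0.4, -1.1]
grip_width: 0.158
grip_force: 59.5
```

```bash
python3 -c "
from h import *
T=bot.read_camera('top'); print(cast(T,(404.95,152.2),.135)[:2], pk(35,27))
tilt();d(*pk(35,73),.127)"
```

```text
[ 0.55817188 -0.19709656] [ 0.5559562  -0.19567693]
tilt/4deg [-0.    0.01  0.  ] q6 2.53
turn/4deg [-0.    0.01  0.04] shift/30mm [ 0.09 -0.    0.27] mm [ 2.7  0.7 -8.2]
```

{"name": "arm_command", "arguments": {
  "deltas": "0 0 0 0 0 0.1 0;0 0 0 0 0 0.1 0;0 0 0 0 0 0.06 0;0 0 0 0 0 0 0;0 0 0 0 0 0 0.3;0 0 0 0 0 0 0.3;0 0 0 0 0 0 0.3;0 0 0 0 0 0 0.3;0 0 0 0 0 0 0.3;0 0 0 0 0 0 0.3"
}}

```text
time_s: 21.1
eef_pos: [0.5434, -0.1516, 0.1277]
eef_rot: [-3.123, -0.344, 0.0]
wrist_force: [0.7, -0.1, 0.2]
grip_width: 0.302
grip_force: 0.0
```

{"name": "arm_command", "arguments": {
  "deltas": "0 0 0 0 0 -0.3 0.3;0 0 0 0 0 -0.5 0.3;0 0 0 0 0 -0.9 0.3;0 0 0 0 0 -0.9 0.4;0 0 -0.5 0 -1 0 0.4;0 0 -0.5 0 -1 0 0.4;0 0 -0.5 0 -1 0 0.4;0 0 -0.5 0 -1 0 0.4;0 0 0 0 -1 0 0.4;0 0 0 0 -1 0 0.4"
}}

```text
time_s: 22.1
eef_pos: [0.4903, 0.0211, 0.2076]
eef_rot: [3.091, 0.561, 0.004]
wrist_force: [0.6, -0.1, 0.3]
grip_width: 0.397
grip_force: 0.0
```

```bash
cat >> h.py <<'E'
def topcaps():
    T=bot.read_camera('top'); img=T['img']; hsv=cv2.cvtColor(img,cv2.COLOR_BGR2HSV); print('seated (top):')
    m=cv2.inRange(hsv,(3,140,10),(22,255,170)); w=np.zeros_like(m); cv2.fillConvexPoly(w,np.array([[proj(T,[*pk(x,y),.1])] for x,y in[(50,135),(50,-40),(-50,-40),(-50,135)]]).astype(np.int32),255)
    n,l,st,c=cv2.connectedComponentsWithStats(m&w)
    for i in range(1,n):
        if st[i,4]>25: print(st[i,4],c[i].round(1),cast(T,c[i],.115)[:2].round(3))
E
python3 -c "
from h import *
tray();topcaps();tilt();d(*V['tC'],.17)"
```

```text
side [216.  269.4] 337.5
side [261.  261.6] 197.5
side [276.2 242.1] 169.0
side [252.2 232.2] 172.5
seated (top):
103 [400.9 156.9] [ 0.551 -0.19 ]
94 [382.7 161.1] [ 0.54  -0.145]
tilt/4deg [-0.   -0.03  0.  ] q6 2.69
turn/4deg [-0.01 -0.03  2.1 ] shift/30mm [ 6.09 -6.14  1.28] mm [105.4 237.1 -37.9]
```

{"name": "arm_command", "arguments": {
  "deltas": "0 0 0 0.85 -0.86 0 0.4;0 0 0 0.85 -0.86 0 0.4;0 0 0 0.85 -0.86 0 0.4;0 0 0 0.85 -0.86 0 0.4;0 0 0 0.85 -0.86 0 0.4;0 0 0 0.85 -0.86 0 0.4;0 0 0 0.85 -0.86 0.4 0.4;0 0 0 0.1 -0.12 0.88 0.4;0 0 0 0 0 0 0.4;0 0 0 0 0 0 0.4"
}}

```text
time_s: 23.2
eef_pos: [0.5953, 0.2555, 0.1673]
eef_rot: [3.09, 0.56, -0.002]
wrist_force: [-0.8, -0.4, 0.0]
grip_width: 0.397
grip_force: 0.0
```

```bash
python3 -c "
from h import *
tray();tilt();d(*V['tC'],.128)"
```

```text
side [216.1 269.4] 342.5
side [261.  261.8] 193.5
side [276.2 242.1] 167.5
side [251.9 232.2] 168.0
tilt/4deg [ 0.01 -0.01  0.  ] q6 3.09
turn/4deg [ 0.01 -0.01  2.03] shift/30mm [ 0.02 -0.15  1.36] mm [ -0.9   4.6 -40.7]
```

{"name": "arm_command", "arguments": {
  "deltas": "0 0 0 0.02 -0.15 0 0.4;0 0 0 0 0 0.4 0.4;0 0 0 0 0 0.4 0.4;0 0 0 0 0 0.3 0.4;0 0 0 0 0 0.22 0.4;0 0 0 0 0 0 0;0 0 0 0 0 0 0;0 0 0 0 0 0 0;0 0 0 0 0 0 0;0 0 0 0 0 0 0"
}}

```text
time_s: 24.25
eef_pos: [0.5944, 0.2608, 0.1277]
eef_rot: [-3.091, -0.561, 0.0]
wrist_force: [-0.4, 0.5, 0.0]
grip_width: 0.156
grip_force: 58.5
```

{"name": "arm_command", "arguments": {
  "deltas": "0 0 0 0 0 -0.3 0;0 0 0 0 0 -0.4 0;0 0 0 0 0 -0.4 0;0 0 0 0 0 -0.4 0;0 0 0 0 0 -0.4 0;0 0 0 0 0 -0.4 0;0 0 0 0 0 0 0;0 0 0 0 0 0 0;0 0 0 0 0 0 0;0 0 0 0 0 0 0"
}}

```text
time_s: 25.25
eef_pos: [0.5939, 0.2606, 0.1955]
eef_rot: [3.091, 0.561, -0.003]
wrist_force: [-0.1, 0.2, -1.3]
grip_width: 0.158
grip_force: 58.5
```

```bash
python3 -c "
from h import *
tray();held(.05);tilt();d(*pk(32,119),.196)"
```

```text
side [261.1 261.6] 199.5
side [276.2 242.2] 170.0
side [210.8 244.4] 390.5
side [251.9 232.2] 168.0
held px off [-1.91  1.1 ] area 386.5 mm dx 3.6 box (201, 232, 20, 27)
tilt/4deg [-0.    0.03  0.  ] q6 3.09
turn/4deg [-0.    0.03  2.04] shift/30mm [-6.19 10.75 -0.  ] mm [-6.070e+01 -3.671e+02  3.000e-01]
```

{"name": "arm_command", "arguments": {
  "deltas": "0 0 0 -0.4 0.7 0 0;0 0 0 -0.55 0.95 0 0;0 0 0 -0.55 0.95 0 0;0 0 0 -0.55 0.95 0 0;0 0 0 -0.55 0.95 0 0;0 0 0 -0.55 0.95 0 0;0 0 0 -0.55 0.95 0 0;0 0 0 -0.55 0.95 0 0;0 0 0 -0.55 0.95 0 0;0 0 0 -0.55 0.95 0 0"
}}

```text
time_s: 26.35
eef_pos: [0.5411, -0.0566, 0.1964]
eef_rot: [-3.091, -0.561, 0.0]
wrist_force: [0.8, -0.6, -1.0]
grip_width: 0.157
grip_force: 58.6
```

{"name": "arm_command", "arguments": {
  "deltas": "0 0 0 -0.5 0.9 0 0;0 0 0 -0.34 0.6 0 0;0 0 1 0 0 0 0;0 0 1 0 0 0 0;0 0 0 0 0 0 0;0 0 0 0 0 0 0;0 0 0 0 0 0 0;0 0 0 0 0 0 0;0 0 0 0 0 0 0;0 0 0 0 0 0 0"
}}

```text
time_s: 27.35
eef_pos: [0.5339, -0.1063, 0.1967]
eef_rot: [-3.123, -0.345, 0.0]
wrist_force: [0.2, 1.2, -0.6]
grip_width: 0.155
grip_force: 58.6
```

```bash
python3 -c "
from h import *
held(.05);tray();tilt();d(*pk(32,119),.127)"
```

```text
held px off [0.67 5.74] area 319.0 mm dx -1.7 box (298, 150, 16, 26)
side [261.  261.8] 189.5
side [276.4 242.1] 175.0
side [252.2 232.2] 171.0
tilt/4deg [-0.  0.  0.] q6 2.6
turn/4deg [-0.    0.    0.05] shift/30mm [-0.02  0.    2.32] mm [ -0.6  -0.2 -69.7]
```

{"name": "arm_command", "arguments": {
  "deltas": "0 0 0 -0.02 0 0.4 0;0 0 0 0 0 0.5 0;0 0 0 0 0 0.4 0;0 0 0 0 0 0.3 0;0 0 0 0 0 0.2 0;0 0 0 0 0 0.15 0;0 0 0 0 0 0.15 0;0 0 0 0 0 0.1 0;0 0 0 0 0 0.06 0;0 0 0 0 0 0 0"
}}

```text
time_s: 28.45
eef_pos: [0.5332, -0.1066, 0.1288]
eef_rot: [3.123, 0.344, -0.0]
wrist_force: [0.6, 0.5, -0.6]
grip_width: 0.158
grip_force: 58.6
```

{"name": "arm_command", "arguments": {
  "deltas": "0 0 0 0 0 0.05 0;0 0 0 0 0 0 0.3;0 0 0 0 0 0 0.3;0 0 0 0 0 0 0.3;0 0 0 0 0 0 0.3;0 0 0 0 0 0 0.3;0 0 0 0 0 -0.3 0.3;0 0 0 0 0 -0.5 0.3;0 0 0 0 0 -0.8 0.3;0 0 0 0 0 -0.8 0.4"
}}

```text
time_s: 29.45
eef_pos: [0.5333, -0.1065, 0.2014]
eef_rot: [3.122, 0.344, 0.001]
wrist_force: [0.5, -0.3, 1.0]
grip_width: 0.399
grip_force: 0.0
```

```bash
python3 -c "
from h import *
tray();topcaps();tilt();d(*V['sA'],.2)"
```

```text
side [261.  261.8] 193.0
side [276.4 242.1] 175.0
side [252.2 232.3] 174.0
seated (top):
tilt/4deg [ 0.07 -0.12  0.  ] q6 2.6
turn/4deg [ 0.07 -0.12  0.04] shift/30mm [ 3.17 -7.15  0.17] mm [ 46.1 229.9  -5.4]
```

{"name": "arm_command", "arguments": {
  "deltas": "0.07 -0.12 0 0.4 -0.9 0 0.4;0 0 0 0.4 -0.9 0 0.4;0 0 0 0.4 -0.9 0 0.4;0 0 0 0.4 -0.9 0 0.4;0 0 0 0.4 -0.9 0 0.4;0 0 0 0.4 -0.9 0 0.4;0 0 0 0.4 -0.9 0 0.4;0 0 0 0.37 -0.85 0.5 0.4;0 0 0 0 0 0.9 0.4;0 0 0 0 0 0 0.4"
}}

```text
time_s: 30.55
eef_pos: [0.5761, 0.1243, 0.1531]
eef_rot: [-3.118, -0.346, 0.027]
wrist_force: [0.1, 1.0, -1.6]
grip_width: 0.399
grip_force: 0.0
```

```bash
python3 -c "
from h import *
tray();topcaps();tilt();d(*V['sA'],.108)"
```

```text
side [261.1 261.6] 197.5
side [276.2 242.2] 168.5
side [252.  232.2] 166.0
seated (top):
99 [400.6 157. ] [ 0.551 -0.19 ]
96 [382.6 161. ] [ 0.54  -0.145]
89 [365. 165.] [ 0.53  -0.102]
tilt/4deg [-0.07  0.15  0.  ] q6 3.02
turn/4deg [-0.07  0.15  0.04] shift/30mm [0.13 0.07 1.64] mm [  3.7  -0.9 -49.1]
```

{"name": "arm_command", "arguments": {
  "deltas": "-0.07 0.15 0 0.13 0.05 0 0.4;0 0 0 0 0 0 0.4;0 0 0 0 0 0.4 0.4;0 0 0 0 0 0.4 0.4;0 0 0 0 0 0.4 0.4;0 0 0 0 0 0.3 0.4;0 0 0 0 0 0.12 0.4;0 0 0 0 0 0 0.4;0 0 0 0 0 0 0.4;0 0 0 0 0 0 0.4"
}}

```text
time_s: 31.65
eef_pos: [0.5838, 0.1231, 0.1097]
eef_rot: [-3.122, -0.344, -0.005]
wrist_force: [-0.0, -0.0, 0.0]
grip_width: 0.398
grip_force: 0.0
```

```bash
python3 -c "
from h import *
tray();tilt();d(*V['sA'],.108)"
```

```text
side [261.1 261.5] 199.0
side [276.3 242.2] 173.5
side [253.5 233.6] 121.0
tilt/4deg [ 0.   -0.05  0.  ] q6 3.02
turn/4deg [ 0.   -0.05  0.04] shift/30mm [-0.06  0.01  0.06] mm [-1.8 -0.6 -1.8]
```

{"name": "arm_command", "arguments": {
  "deltas": "0 -0.05 0 -0.06 0 0.05 0.4;0 0 0 0 0 0 0.4;0 0 0 0 0 0 0;0 0 0 0 0 0 0;0 0 0 0 0 0 0;0 0 0 0 0 0 0;0 0 0 0 0 0 0;0 0 0 0 0 -0.3 0;0 0 0 0 0 -0.5 0;0 0 0 0 0 -0.5 0"
}}

```text
time_s: 32.7
eef_pos: [0.5815, 0.1226, 0.1477]
eef_rot: [3.123, 0.344, -0.002]
wrist_force: [-0.5, 0.0, -0.1]
grip_width: 0.155
grip_force: 58.5
```

{"name": "arm_command", "arguments": {
  "deltas": "0 0 0 0 0 -0.5 0;0 0 0 0 0 -0.5 0;0 0 0 0 0 -0.3 0;0 0 0 0 0 0 0;0 0 0 0 0 0 0;0 0 0 0 0 0 0;0 0 0 0 0 0 0;0 0 0 0 0 0 0;0 0 0 0 0 0 0;0 0 0 0 0 0 0"
}}

```text
time_s: 33.7
eef_pos: [0.5815, 0.1227, 0.1852]
eef_rot: [3.123, 0.344, -0.003]
wrist_force: [0.1, -0.3, -0.1]
grip_width: 0.16
grip_force: 58.5
```

```bash
python3 -c "
from h import *
tray();held(.03);tilt();d(*pk(-38,27),.19)"
```

```text
side [261.1 261.6] 199.0
side [276.2 242.2] 170.5
side [248.6 208.6] 88.5
held px off [-1.41  0.74] area 179.5 mm dx 3.0 box (241, 197, 15, 17)
tilt/4deg [-0.    0.02  0.  ] q6 3.02
turn/4deg [-0.    0.02  0.04] shift/30mm [-5.58 10.17 -0.15] mm [ -96.9 -334.1    4.6]
```

{"name": "arm_command", "arguments": {
  "deltas": "0 0 0 -0.6 0.6 -0.2 0;0 0 0 -0.9 0.9 0 0;0 0 0 -0.9 0.9 0 0;0 0 0 -0.9 0.9 0 0;0 0 0 -0.9 0.9 0 0;0 0 0 -0.9 0.9 0 0;0 0 0 -0.48 1 0 0;0 0 0 0 1 0 0;0 0 0 0 1 0 0;0 0 0 0 1 0 0"
}}

```text
time_s: 34.8
eef_pos: [0.4777, -0.1815, 0.1921]
eef_rot: [3.122, 0.343, -0.001]
wrist_force: [0.5, 0.6, -0.7]
grip_width: 0.16
grip_force: 58.6
```

{"name": "arm_command", "arguments": {
  "deltas": "0 0 0 0 0.7 0 0;0 0 0 0 0.37 0 0;0 0 0 0 0 0 0;0 0 0 0 0 0 0;0 0 0 0 0 0 0;0 0 0 0 0 0 0;0 0 0 0 0 0 0;0 0 0 0 0 0 0;0 0 0 0 0 0 0;0 0 0 0 0 0 0"
}}

```text
time_s: 35.8
eef_pos: [0.4846, -0.2114, 0.1917]
eef_rot: [3.123, 0.344, -0.002]
wrist_force: [-0.3, -0.6, -1.3]
grip_width: 0.155
grip_force: 58.6
```

```bash
python3 -c "
from h import *
tray();held(.03);tilt();d(*pk(-38,27),.107)"
```

```text
side [261.1 261.8] 191.5
side [276.2 242.1] 169.0
held px off [-28.19  32.87] area 273.5 mm dx 76.2 box (299, 154, 15, 31)
tilt/4deg [-0.    0.02  0.  ] q6 2.38
turn/4deg [-0.    0.02  0.04] shift/30mm [ 0.01 -0.01  2.82] mm [  0.1   0.2 -84.7]
```

{"name": "arm_command", "arguments": {
  "deltas": "0 0 0 0 0 0.5 0;0 0 0 0 0 0.6 0;0 0 0 0 0 0.5 0;0 0 0 0 0 0.4 0;0 0 0 0 0 0.2 0;0 0 0 0 0 0.15 0;0 0 0 0 0 0.15 0;0 0 0 0 0 0.1 0;0 0 0 0 0 0.08 0;0 0 0 0 0 0 0"
}}

```text
time_s: 36.9
eef_pos: [0.4845, -0.2116, 0.1113]
eef_rot: [3.123, 0.344, -0.002]
wrist_force: [1.1, 0.5, -0.6]
grip_width: 0.159
grip_force: 58.6
```

```bash
python3 -c "
from h import *
tilt();d(*pk(-38,27),.107);print(bot.get_state()['wrist_force'],bot.get_state()['moment'])"
```

```text
tilt/4deg [ 0.    0.02 -0.  ] q6 2.38
turn/4deg [0.   0.02 0.04] shift/30mm [ 0.01 -0.01  0.14] mm [ 0.2  0.2 -4.3]
[ 1.07688178  0.47567219 -0.60532305] [ 0.03189417 -0.02138599 -0.05651194]
```

{"name": "arm_command", "arguments": {
  "deltas": "0 0 0 0 0 0.07 0;0 0 0 0 0 0.06 0;0 0 0 0 0 0 0;0 0 0 0 0 0 0.3;0 0 0 0 0 0 0.3;0 0 0 0 0 0 0.3;0 0 0 0 0 0 0.3;0 0 0 0 0 0 0.3;0 0 0 0 0 0 0.3;0 0 0 0 0 0 0.3"
}}

```text
time_s: 37.9
eef_pos: [0.4845, -0.2116, 0.1074]
eef_rot: [3.123, 0.344, -0.002]
wrist_force: [0.8, 0.7, 0.2]
grip_width: 0.301
grip_force: 0.0
```

{"name": "arm_command", "arguments": {
  "deltas": "0 0 0 0 0 -0.3 0.3;0 0 0 0 0 -0.8 0.3;0 0 0 0 0 -0.9 0.3;0 0 0 0 0 -0.9 0.4;0 0 0 0 -1 0 0.4;0 0 0 0 -1 0 0.4;0 0 0 0 -1 0 0.4;0 0 0 0 -1 0 0.4;0 0 0 0 -1 0 0.4;0 0 0 0 -0.7 0 0.4"
}}

```text
time_s: 38.9
eef_pos: [0.447, -0.0431, 0.1954]
eef_rot: [3.122, 0.345, -0.001]
wrist_force: [0.0, 0.2, 0.4]
grip_width: 0.399
grip_force: 0.0
```

```bash
python3 -c "
from h import *
tray();topcaps();tilt();d(*V['sC'],.15)"
```

```text
side [261.  261.8] 188.5
side [276.4 242.1] 175.0
seated (top):
101 [400.7 157. ] [ 0.551 -0.19 ]
82 [406.8 184.4] [ 0.482 -0.203]
tilt/4deg [-0.  0.  0.] q6 2.67
turn/4deg [-0.    0.    0.09] shift/30mm [ 3.64 -5.36  1.52] mm [ 71.  181.1 -45.5]
```

{"name": "arm_command", "arguments": {
  "deltas": "0 0 0 0.6 -0.9 0 0.4;0 0 0 0.6 -0.9 0 0.4;0 0 0 0.6 -0.9 0 0.4;0 0 0 0.6 -0.9 0 0.4;0 0 0 0.6 -0.9 0 0.4;0 0 0 0.6 -0.86 0 0.4;0 0 0 0.04 0 0.6 0.4;0 0 0 0 0 0.9 0.4;0 0 0 0 0 0 0.4;0 0 0 0 0 0 0.4"
}}

```text
time_s: 40.0
eef_pos: [0.5188, 0.1354, 0.1491]
eef_rot: [3.122, 0.343, -0.004]
wrist_force: [0.4, 0.3, -0.0]
grip_width: 0.402
grip_force: 0.0
```

```bash
python3 -c "
from h import *
tray();topcaps();tilt();d(*V['sC'],.108)"
```

```text
side [261.  261.8] 193.5
side [276.4 242.3] 176.5
seated (top):
105 [400.8 156.8] [ 0.551 -0.19 ]
97 [382.6 161. ] [ 0.541 -0.145]
93 [365.1 164.8] [ 0.531 -0.102]
75 [406.7 184.6] [ 0.482 -0.203]
tilt/4deg [ 0.   -0.01  0.  ] q6 3.05
turn/4deg [ 0.   -0.01  0.03] shift/30mm [-0.04 -0.11  1.43] mm [ -2.    2.9 -43. ]
```

{"name": "arm_command", "arguments": {
  "deltas": "0 0 0 -0.02 -0.11 0.2 0.4;0 0 0 0 0 0.5 0.4;0 0 0 0 0 0.4 0.4;0 0 0 0 0 0.33 0.4;0 0 0 0 0 0 0.4;0 0 0 0 0 0 0;0 0 0 0 0 0 0;0 0 0 0 0 0 0;0 0 0 0 0 0 0;0 0 0 0 0 0 0"
}}

```text
time_s: 41.1
eef_pos: [0.5181, 0.1392, 0.107]
eef_rot: [3.123, 0.344, -0.0]
wrist_force: [0.3, 0.0, 1.9]
grip_width: 0.161
grip_force: 58.6
```

{"name": "arm_command", "arguments": {
  "deltas": "0 0 0 0 0 -0.3 0;0 0 0 0 0 -0.5 0;0 0 0 0 0 -0.5 0;0 0 0 0 0 -0.5 0;0 0 0 0 0 -0.5 0;0 0 0 0 0 -0.3 0;0 0 0 0 0 0 0;0 0 0 0 0 0 0;0 0 0 0 0 0 0;0 0 0 0 0 0 0"
}}

```text
time_s: 42.1
eef_pos: [0.517, 0.1391, 0.1832]
eef_rot: [3.123, 0.344, -0.006]
wrist_force: [-0.9, 0.7, 0.0]
grip_width: 0.155
grip_force: 58.5
```

```bash
python3 -c "
from h import *
tray();held(.03);tilt();d(*pk(-38,73),.19)"
```

```text
side [261.  261.6] 200.0
side [272.6 216. ] 162.0
held px off [-2.27  1.91] area 155.5 mm dx 4.7 box (266, 208, 15, 16)
tilt/4deg [-0.    0.04  0.  ] q6 3.06
turn/4deg [-0.    0.04  0.04] shift/30mm [-3.6   9.63 -0.21] mm [ -42.4 -305.5    6.5]
```

{"name": "arm_command", "arguments": {
  "deltas": "0 0 0 -0.5 0.7 -0.2 0;0 0 0 -0.7 1 0 0;0 0 0 -0.7 1 0 0;0 0 0 -0.7 1 0 0;0 0 0 -0.7 1 0 0;0 0 0 -0.33 1 0 0;0 0 0 0 1 0 0;0 0 0 0 1 0 0;0 0 0 0 1 0 0;0 0 0 0 0.6 0 0"
}}

```text
time_s: 43.2
eef_pos: [0.4721, -0.1587, 0.1901]
eef_rot: [3.123, 0.341, -0.003]
wrist_force: [0.2, 0.2, -0.2]
grip_width: 0.16
grip_force: 58.6
```

{"name": "arm_command", "arguments": {
  "deltas": "0 0 0 0 0.33 0 0;0 0 0 0 0 0 0;0 0 0 0 0 0 0;0 0 0 0 0 0 0;0 0 0 0 0 0 0;0 0 0 0 0 0 0;0 0 0 0 0 0 0;0 0 0 0 0 0 0;0 0 0 0 0 0 0;0 0 0 0 0 0 0"
}}

```text
time_s: 44.2
eef_pos: [0.4742, -0.1665, 0.1905]
eef_rot: [3.123, 0.344, -0.002]
wrist_force: [-0.3, 0.2, 0.2]
grip_width: 0.154
grip_force: 58.6
```

```bash
python3 -c "
from h import *
tray();tilt();d(*pk(-38,73),.107)
S=bot.read_camera('side');hsv=cv2.cvtColor(S['img'],cv2.COLOR_BGR2HSV); q=proj(S,bot.get_state()['eef_pos']-[0,0,.017]); print(q)
x,y=q.round().astype(int)
for r in range(y-4,y+8,3): print(r,x-11,hsv[r,x-11:x+12,1].tolist())"
```

```text
side [261.  261.8] 190.0
tilt/4deg [-0.    0.02  0.  ] q6 2.45
turn/4deg [-0.    0.02  0.04] shift/30mm [0.02 0.   2.78] mm [  0.5   0.1 -83.5]
[334.20375762 147.34366709]
143 323 [16, 16, 20, 16, 115, 196, 179, 55, 20, 16, 19, 21, 12, 15, 16, 43, 43, 13, 22, 13, 19, 13, 16]
146 323 [13, 13, 15, 16, 105, 199, 206, 211, 209, 209, 185, 196, 214, 195, 208, 173, 23, 17, 20, 7, 10, 13, 16]
149 323 [15, 13, 18, 8, 117, 197, 231, 211, 232, 231, 227, 210, 231, 195, 216, 187, 46, 23, 22, 18, 18, 17, 19]
152 323 [20, 18, 14, 20, 39, 164, 239, 213, 225, 207, 224, 220, 222, 201, 199, 98, 14, 9, 9, 20, 20, 19, 20]
```

{"name": "arm_command", "arguments": {
  "deltas": "0 0 0 0 0 0.5 0;0 0 0 0 0 0.6 0;0 0 0 0 0 0.5 0;0 0 0 0 0 0.4 0;0 0 0 0 0 0.2 0;0 0 0 0 0 0.15 0;0 0 0 0 0 0.15 0;0 0 0 0 0 0.15 0;0 0 0 0 0 0.12 0;0 0 0 0 0 0 0"
}}

```text
time_s: 45.3
eef_pos: [0.4742, -0.1666, 0.1074]
eef_rot: [3.122, 0.344, -0.002]
wrist_force: [-0.2, -0.4, -0.9]
grip_width: 0.155
grip_force: 58.8
```

```bash
python3 -c "
from h import *
tilt();d(*pk(-38,73),.107);print(bot.get_state()['wrist_force'])"
```

```text
tilt/4deg [ 0.    0.02 -0.  ] q6 2.45
turn/4deg [0.   0.02 0.04] shift/30mm [ 0.02 -0.    0.01] mm [ 0.5  0.2 -0.4]
[-0.17678017 -0.36459932 -0.88885332]
```

{"name": "arm_command", "arguments": {
  "deltas": "0 0 0 0 0 0 0.3;0 0 0 0 0 0 0.3;0 0 0 0 0 0 0.3;0 0 0 0 0 0 0.3;0 0 0 0 0 0 0.3;0 0 0 0 0 0 0.3;0 0 0 0 0 -0.3 0.3;0 0 0 0 0 -0.7 0.3;0 0 0 0 0 -0.9 0.3;0 0 0 0 0 -0.9 0.4"
}}

```text
time_s: 46.3
eef_pos: [0.474, -0.1664, 0.1927]
eef_rot: [3.123, 0.344, -0.003]
wrist_force: [-0.4, -0.2, 0.4]
grip_width: 0.402
grip_force: 0.0
```

{"name": "arm_command", "arguments": {
  "deltas": "0 0 -0.4 0 -1 0 0.4;0 0 -0.4 0 -1 0 0.4;0 0 -0.4 0 -1 0 0.4;0 0 -0.4 0 -1 0 0.4;0 0 -0.4 0 -1 0 0.4;0 0 0 0.8 -0.8 0 0.4;0 0 0 0.8 -0.8 0 0.4;0 0 0 0.8 -0.8 0 0.4;0 0 0 0.8 -0.8 0 0.4;0 0 0 0 0 0 0.4"
}}

```text
time_s: 47.3
eef_pos: [0.4908, 0.1045, 0.1917]
eef_rot: [-3.089, -0.568, -0.0]
wrist_force: [-0.9, -0.3, -0.3]
grip_width: 0.399
grip_force: 0.0
```

```bash
python3 -c "
from h import *
tray();topcaps();tilt();d(*V['sB'],.15)"
```

```text
side [261.  261.8] 192.5
seated (top):
108 [400.8 156.8] [ 0.551 -0.19 ]
98 [382.6 160.9] [ 0.541 -0.145]
95 [365.  164.8] [ 0.531 -0.102]
77 [406.5 184.3] [ 0.483 -0.203]
75 [388.9 188.3] [ 0.473 -0.159]
tilt/4deg [ 0.    0.02 -0.  ] q6 2.85
turn/4deg [0.   0.02 2.07] shift/30mm [ 2.28 -2.75  1.39] mm [ 34.8 101.2 -41.7]
```

{"name": "arm_command", "arguments": {
  "deltas": "0 0 0 0.7 -0.9 0 0.4;0 0 0 0.8 -0.9 0 0.4;0 0 0 0.78 -0.95 0 0.4;0 0 0 0 0 0.6 0.4;0 0 0 0 0 0.79 0.4;0 0 0 0 0 0 0.4;0 0 0 0 0 0 0.4;0 0 0 0 0 0 0.4;0 0 0 0 0 0 0.4;0 0 0 0 0 0 0.4"
}}

```text
time_s: 48.4
eef_pos: [0.5254, 0.2025, 0.151]
eef_rot: [-3.091, -0.56, -0.001]
wrist_force: [0.5, 0.1, 0.1]
grip_width: 0.403
grip_force: 0.0
```

```bash
python3 -c "
from h import *
tray();tilt();d(*V['sB'],.108)"
```

```text
side [261.1 261.6] 198.5
tilt/4deg [ 0. -0.  0.] q6 3.03
turn/4deg [-0.   -0.    2.04] shift/30mm [-0.02 -0.02  1.42] mm [ -0.7   0.5 -42.6]
```

{"name": "arm_command", "arguments": {
  "deltas": "0 0 0 -0.02 -0.02 0.3 0.4;0 0 0 0 0 0.4 0.4;0 0 0 0 0 0.4 0.4;0 0 0 0 0 0.32 0.4;0 0 0 0 0 0 0.4;0 0 0 0 0 0 0;0 0 0 0 0 0 0;0 0 0 0 0 0 0;0 0 0 0 0 0 0;0 0 0 0 0 0 0"
}}

```text
time_s: 49.45
eef_pos: [0.5238, 0.2028, 0.1067]
eef_rot: [3.091, 0.561, -0.003]
wrist_force: [1.0, -0.8, 0.3]
grip_width: 0.153
grip_force: 58.5
```

{"name": "arm_command", "arguments": {
  "deltas": "0 0 0 0 0 -0.3 0;0 0 0 0 0 -0.5 0;0 0 0 0 0 -0.5 0;0 0 0 0 0 -0.5 0;0 0 0 0 0 -0.5 0;0 0 0 0 0 -0.5 0;0 0 0 0 0 0 0;0 0 0 0 0 0 0;0 0 0 0 0 0 0;0 0 0 0 0 0 0"
}}

```text
time_s: 50.45
eef_pos: [0.5233, 0.2028, 0.1897]
eef_rot: [3.091, 0.561, -0.006]
wrist_force: [0.1, -0.7, -0.9]
grip_width: 0.157
grip_force: 58.5
```

```bash
python3 -c "
from h import *
tray();held(.03);tilt();d(*pk(-38,119),.19)"
```

```text
side [256.3 231.6] 171.0
held px off [-2.82  1.42] area 175.5 mm dx 5.5 box (249, 223, 16, 17)
tilt/4deg [-0.01  0.05  0.  ] q6 3.03
turn/4deg [-0.    0.05  2.04] shift/30mm [-5.63  9.44  0.01] mm [-5.850e+01 -3.244e+02  1.000e-01]
```

{"name": "arm_command", "arguments": {
  "deltas": "0 0.05 0 -0.4 0.65 0 0;0 0 0 -0.56 0.94 0 0;0 0 0 -0.56 0.94 0 0;0 0 0 -0.56 0.94 0 0;0 0 0 -0.56 0.94 0 0;0 0 0 -0.56 0.94 0 0;0 0 0 -0.56 0.94 0 0;0 0 0 -0.56 0.94 0 0;0 0 0 -0.56 0.94 0 0;0 0 0 -0.56 0.94 0 0"
}}

```text
time_s: 51.55
eef_pos: [0.4665, -0.1114, 0.1902]
eef_rot: [-3.09, -0.561, -0.003]
wrist_force: [0.6, 0.1, -0.3]
grip_width: 0.151
grip_force: 58.6
```

{"name": "arm_command", "arguments": {
  "deltas": "0 0 0 -0.2 0.33 0 0;0 0 1 0 0 0 0;0 0 1 0 0 0 0;0 0 0 0 0 0 0;0 0 0 0 0 0 0;0 0 0 0 0 0 0;0 0 0 0 0 0 0;0 0 0 0 0 0 0;0 0 0 0 0 0 0;0 0 0 0 0 0 0"
}}

```text
time_s: 52.55
eef_pos: [0.465, -0.1216, 0.1906]
eef_rot: [-3.122, -0.344, -0.003]
wrist_force: [-0.5, 0.3, 0.2]
grip_width: 0.159
grip_force: 58.6
```

```bash
python3 -c "
from h import *
tray();tilt();d(*pk(-38,119),.107)
S=bot.read_camera('side');hsv=cv2.cvtColor(S['img'],cv2.COLOR_BGR2HSV); q=proj(S,bot.get_state()['eef_pos']-[0,0,.017]); print(q)
x,y=q.round().astype(int)
for r in range(y-4,y+8,3): print(r,x-11,hsv[r,x-11:x+12,1].tolist())"
```

```text
tilt/4deg [-0.01 -0.03  0.  ] q6 2.53
turn/4deg [-0.01 -0.03  0.04] shift/30mm [-0.01 -0.    2.79] mm [ -0.1   0.1 -83.6]
[332.92559531 155.84819867]
152 322 [11, 16, 17, 86, 207, 235, 160, 28, 8, 17, 13, 12, 12, 21, 21, 36, 0, 18, 18, 17, 19, 21, 18]
155 322 [18, 16, 18, 84, 195, 196, 207, 233, 234, 218, 211, 221, 228, 209, 217, 179, 13, 14, 22, 12, 14, 20, 18]
158 322 [18, 18, 16, 74, 242, 208, 216, 231, 226, 223, 228, 228, 205, 203, 230, 171, 4, 19, 5, 20, 18, 16, 18]
161 322 [18, 15, 18, 10, 66, 174, 230, 232, 208, 230, 215, 223, 210, 194, 198, 220, 223, 113, 19, 21, 18, 18, 18]
```

{"name": "arm_command", "arguments": {
  "deltas": "0 -0.03 0 -0.03 0 0.5 0;0 0 0 0 0 0.6 0;0 0 0 0 0 0.5 0;0 0 0 0 0 0.4 0;0 0 0 0 0 0.2 0;0 0 0 0 0 0.15 0;0 0 0 0 0 0.15 0;0 0 0 0 0 0.15 0;0 0 0 0 0 0.12 0;0 0 0 0 0 0 0"
}}

```text
time_s: 53.65
eef_pos: [0.4641, -0.1217, 0.1071]
eef_rot: [-3.122, -0.344, 0.001]
wrist_force: [-0.7, 0.4, -0.5]
grip_width: 0.156
grip_force: 58.6
```

```bash
python3 -c "
from h import *
tilt();d(*pk(-38,119),.107);print(bot.get_state()['wrist_force'])"
```

```text
tilt/4deg [-0.01  0.    0.  ] q6 2.53
turn/4deg [-0.01  0.    0.04] shift/30mm [0.03 0.   0.  ] mm [ 0.8  0.2 -0.1]
[-0.72561453  0.40420858 -0.4845169 ]
```

{"name": "arm_command", "arguments": {
  "deltas": "0 0 0 0 0 0 0.3;0 0 0 0 0 0 0.3;0 0 0 0 0 0 0.3;0 0 0 0 0 0 0.3;0 0 0 0 0 0 0.3;0 0 0 0 0 0 0.3;0 0 0 0 0 -0.3 0.3;0 0 0 0 0 -0.7 0.3;0 0 0 0 0 -0.9 0.3;0 0 0 0 0 -0.9 0.3"
}}

```text
time_s: 54.65
eef_pos: [0.464, -0.1217, 0.1927]
eef_rot: [-3.122, -0.344, 0.001]
wrist_force: [0.4, -0.8, 0.2]
grip_width: 0.3
grip_force: 0.0
```

{"name": "arm_command", "arguments": {
  "deltas": "0 0 0 -1 -0.5 -0.5 0;0 0 0 -1 -0.5 -0.5 0;0 0 0 -1 -1 0 0;0 0 0 0 -1 0 0;0 0 0 0 -1 0 0;0 0 0 0 -1 0 0;0 0 0 0 -1 0 0;0 0 0 0 0 0 0;0 0 0 0 0 0 0;0 0 0 0 0 0 0"
}}

```text
time_s: 55.65
eef_pos: [0.3375, 0.0337, 0.2219]
eef_rot: [3.123, 0.343, 0.001]
wrist_force: [0.1, 0.1, -0.4]
grip_width: -0.003
grip_force: 0.0
```

```bash
python3 - <<'E'
from h import *
tray();topcaps()
S=bot.read_camera('side');T=bot.read_camera('top')
a=cv2.resize(T['img'][120:215,350:490],(400,271),interpolation=cv2.INTER_CUBIC);b=cv2.resize(S['img'][115:205,280:370],(400,400),interpolation=cv2.INTER_CUBIC)
a=np.vstack([a,cv2.resize(T['img'][120:215,190:365],(240,129))[:,:].repeat(1,0) if 0 else np.hstack([cv2.resize(T['img'][120:215,190:365],(238,129)),np.zeros((129,162,3),np.uint8)])])
cv2.imwrite('pics/g5.png',np.hstack([a,b]))
E
```

```text
seated (top):
103 [400.7 156.9] [ 0.551 -0.19 ]
96 [382.6 161. ] [ 0.54  -0.145]
89 [365. 165.] [ 0.53  -0.102]
76 [406.6 184.5] [ 0.482 -0.203]
79 [388.9 188.1] [ 0.473 -0.159]
76 [371.2 192.1] [ 0.463 -0.116]
```

View pics/g5.png

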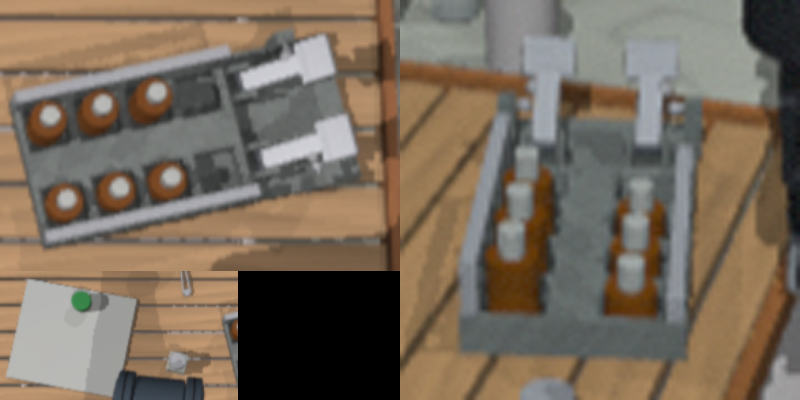

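All six vials are seated (three tall, three short), the tray is empty, and the lens case, jar and tweezer are untouched. Now the levers, with the gripper shut.

```bash
python3 -c "
from h import *
tilt();d(*pk(33,-116),.22);print(pk(33,-116),pk(-34,-116))"
```

```text
tilt/4deg [-0.01  0.01  0.  ] q6 2.82
turn/4deg [-0.01  0.01  0.02] shift/30mm [ 5.39 13.8   0.04] mm [ 247.4 -369.3   -1.5]
[ 0.58471001 -0.33577054] [ 0.51927297 -0.3501578 ]
```

{"name": "arm_command", "arguments": {
  "deltas": "0 0 0 0.1 1 0 0;0 0 0 0.3 1 0 0;0 0 0 0.4 1 0 0;0 0 0 0.4 1 0 0;0 0 0 0.4 1 0 0;0 0 0 0.4 1 0 0;0 0 0 0.4 1 0 0;0 0 0 0.4 1 0 0;0 0 0 0.4 1 0 0;0 0 0 0.4 1 0 0"
}}

```text
time_s: 56.85
eef_pos: [0.5082, -0.237, 0.2209]
eef_rot: [-3.122, -0.341, 0.001]
wrist_force: [0.3, 0.1, -0.0]
grip_width: -0.0
grip_force: 0.0
```

{"name": "arm_command", "arguments": {
  "deltas": "0 0 0 0.4 1 0 0;0 0 0 0.4 1 0 0;0 0 0 0.5 1 0 0;0 0 0 0.49 0.8 0 0;0 0 0 0 0 0 0;0 0 0 0 0 0 0;0 0 0 0 0 0 0;0 0 0 0 0 0 0;0 0 0 0 0 0 0;0 0 0 0 0 0 0"
}}

```text
time_s: 57.85
eef_pos: [0.5849, -0.3341, 0.2223]
eef_rot: [3.122, 0.345, 0.001]
wrist_force: [0.1, 0.1, -0.1]
grip_width: 0.0
grip_force: 0.0
```

```bash
python3 -c "
from h import *
tilt();d(*pk(33,-116),.16)
S=bot.read_camera('side');T=bot.read_camera('top')
b=cv2.resize(S['img'][90:190,270:370],(500,500),interpolation=cv2.INTER_CUBIC);cv2.imwrite('pics/g6.png',b)"
```

```text
tilt/4deg [ 0.   -0.01  0.  ] q6 2.3
turn/4deg [ 0.   -0.01  0.05] shift/30mm [-0.02  0.05  2.08] mm [ -0.2  -1.6 -62.3]
```

View pics/g6.png

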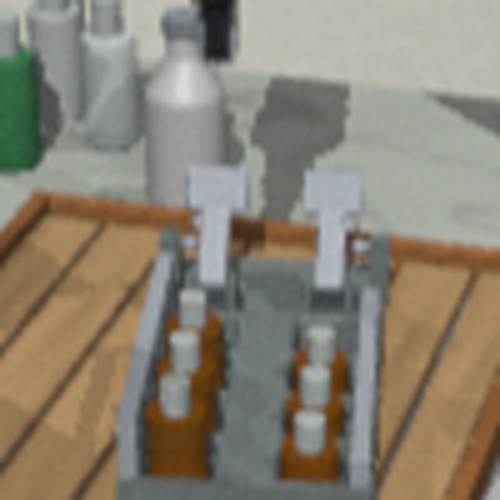

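The tip (218,58) lines up with the tall pad at (218,190). I press.

{"name": "arm_command", "arguments": {
  "deltas": "0 0 0 0 0.05 0.6 0;0 0 0 0 0 0.8 0;0 0 0 0 0 0.5 0;0 0 0 0 0 0.2 0;0 0 0 0 0 0.2 0;0 0 0 0 0 0.2 0;0 0 0 0 0 0.2 0;0 0 0 0 0 0.2 0;0 0 0 0 0 0 0;0 0 0 0 0 0 0"
}}

```text
time_s: 58.95
eef_pos: [0.5853, -0.3356, 0.1341]
eef_rot: [-3.121, -0.344, 0.001]
wrist_force: [-0.4, 0.7, -0.8]
grip_width: 0.004
grip_force: 0.4
```

{"name": "arm_command", "arguments": {
  "deltas": "0 0 0 0 0 0.15 0;0 0 0 0 0 0.15 0;0 0 0 0 0 0.1 0;0 0 0 0 0 0.1 0;0 0 0 0 0 0 0;0 0 0 0 0 0 0;0 0 0 0 0 0 0;0 0 0 0 0 0 0;0 0 0 0 0 0 0;0 0 0 0 0 0 0"
}}

```text
time_s: 59.95
eef_pos: [0.5853, -0.3358, 0.1189]
eef_rot: [-3.122, -0.344, 0.001]
wrist_force: [0.5, 0.0, 0.4]
grip_width: 0.001
grip_force: 0.0
```

```bash
python3 -c "
from h import *
S=bot.read_camera('side');s=bot.get_state();print(s['eef_pos'],s['wrist_force'],s['moment'],s['joint_torque'].round(1))
p0=proj(S,[*pk(35,-109.5),.145]);p1=proj(S,[*pk(35,-122.5),.114]);print('raised',p0,'latched',p1,'tip',proj(S,s['eef_pos']))
b=cv2.resize(S['img'][90:190,270:370],(500,500),interpolation=cv2.INTER_CUBIC);cv2.imwrite('pics/g7.png',b)"
```

```text
[ 0.58533975 -0.33583316  0.11902337] [ 0.48323979 -0.17992285  1.22065779] [ 0.00683235  0.00539408 -0.03475665] [  0.  -48.7  32.1   0.    0.   -0. ]
raised [313.17458645 126.61103699] latched [313.79032198 134.04318899] tip [314.01494636 133.47837925]
```

View pics/g7.png

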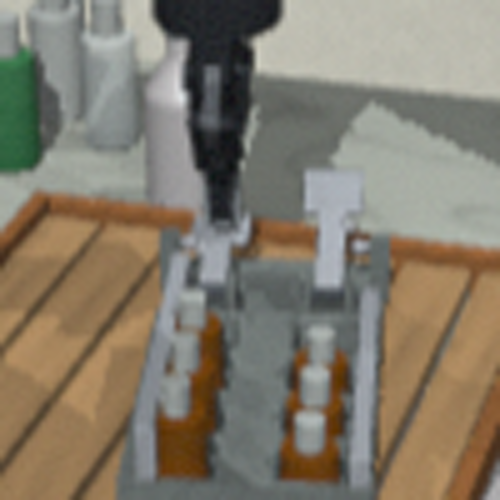

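The tall lever is down and its bar has slid in. I press a little further to confirm the catch, then lift.

{"name": "arm_command", "arguments": {
  "deltas": "0 0 0 0 0 0.06 0;0 0 0 0 0 0.04 0;0 0 0 0 0 0.04 0;0 0 0 0 0 0 0;0 0 0 0 0 0 0;0 0 0 0 0 0 0;0 0 0 0 0 0 0;0 0 0 0 0 0 0;0 0 0 0 0 0 0;0 0 0 0 0 0 0"
}}

```text
time_s: 61.0
eef_pos: [0.5854, -0.336, 0.1151]
eef_rot: [-3.122, -0.344, 0.0]
wrist_force: [-0.2, 0.2, -0.9]
grip_width: -0.004
grip_force: 0.0
```

{"name": "arm_command", "arguments": {
  "deltas": "0 0 0 0 0 -0.3 0;0 0 0 0 0 -0.9 0;0 0 0 0 0 -1 0;0 0 0 0 0 -1 0;0 0 0 -1 0 0 0;0 0 0 -1 0 0 0;0 0 0 -0.23 0 0 0;0 0 0 0 0 0 0;0 0 0 0 0 0 0;0 0 0 0 0 0 0"
}}

```text
time_s: 62.0
eef_pos: [0.521, -0.3503, 0.211]
eef_rot: [-3.122, -0.345, -0.0]
wrist_force: [0.3, -1.0, 0.4]
grip_width: -0.001
grip_force: 0.0
```

```bash
cat >> h.py <<'E'
def pads():
    S=bot.read_camera('side'); g=cv2.cvtColor(S['img'],cv2.COLOR_BGR2GRAY)
    for x in (35,-35): # pad brightness down the lever's column
        u=int(round(proj(S,[*pk(x,-110),.145])[0])); print('col',u,'rows 120..',g[120:150,u].tolist())
E
python3 -c "
from h import *
pads();tilt();d(*pk(-34,-116),.16)"
```

```text
col 313 rows 120.. [130, 128, 130, 128, 128, 127, 124, 126, 127, 127, 126, 126, 135, 142, 139, 138, 137, 142, 156, 165, 166, 164, 166, 168, 167, 164, 133, 94, 76, 73]
col 336 rows 120.. [144, 163, 169, 163, 167, 170, 174, 173, 174, 174, 171, 174, 178, 181, 181, 180, 179, 181, 181, 181, 180, 181, 182, 178, 181, 181, 181, 136, 88, 67]
tilt/4deg [-0.01 -0.    0.  ] q6 2.22
turn/4deg [-0.01 -0.    0.06] shift/30mm [-0.05 -0.02  1.7 ] mm [ -1.7   0.1 -50.9]
```

The tall lever stays down by itself. Now the short one.

{"name": "arm_command", "arguments": {
  "deltas": "0 0 0 -0.03 0 0.6 0;0 0 0 0 0 0.7 0;0 0 0 0 0 0.4 0;0 0 0 0 0 0.2 0;0 0 0 0 0 0.2 0;0 0 0 0 0 0.2 0;0 0 0 0 0 0.2 0;0 0 0 0 0 0.2 0;0 0 0 0 0 0.1 0;0 0 0 0 0 0 0"
}}

```text
time_s: 63.05
eef_pos: [0.5203, -0.3521, 0.1304]
eef_rot: [3.119, 0.343, 0.005]
wrist_force: [-1.5, 0.0, 8.2]
grip_width: 0.002
grip_force: 3.9
```

{"name": "arm_command", "arguments": {
  "deltas": "0 0 0 0 0 0.15 0;0 0 0 0 0 0.1 0;0 0 0 0 0 0.1 0;0 0 0 0 0 0.05 0;0 0 0 0 0 0 0;0 0 0 0 0 0 0;0 0 0 0 0 0 0;0 0 0 0 0 0 0;0 0 0 0 0 0 0;0 0 0 0 0 0 0"
}}

```text
time_s: 64.05
eef_pos: [0.5192, -0.3507, 0.1151]
eef_rot: [-3.122, -0.344, 0.0]
wrist_force: [-0.9, 0.4, -0.7]
grip_width: -0.0
grip_force: 0.0
```

```bash
python3 -c "
from h import *
pads();d(*pk(-34,-116),.115)"
```

```text
col 313 rows 120.. [129, 131, 127, 128, 128, 129, 129, 129, 128, 128, 126, 127, 128, 132, 138, 139, 138, 143, 143, 145, 144, 145, 145, 145, 147, 142, 123, 96, 75, 63]
col 336 rows 120.. [45, 31, 21, 26, 24, 18, 26, 16, 30, 36, 33, 35, 33, 38, 31, 53, 88, 120, 138, 150, 163, 167, 168, 166, 168, 166, 165, 129, 82, 66]
turn/4deg [-0.01  0.    0.04] shift/30mm [ 0.01 -0.02  0.  ] mm [ 0.   0.6 -0.1]
```

{"name": "arm_command", "arguments": {
  "deltas": "0 0 0 0 0 -0.3 0;0 0 0 0 0 -0.9 0;0 0 0 0 0 -1 0;0 0 0 0 0 -1 0;0 0 0 -1 0 0 0;0 0 0 -1 0 0 0;0 0 0 -1 0 0 0;0 0 0 -1 0 0 0;0 0 0 -1 0 0 0;0 0 0 -1 0 0 0"
}}

```text
time_s: 65.1
eef_pos: [0.3426, -0.3903, 0.2122]
eef_rot: [3.122, 0.344, 0.001]
wrist_force: [-0.7, -1.0, -0.1]
grip_width: -0.002
grip_force: 0.0
```

{"name": "arm_command", "arguments": {
  "deltas": "0 0 0 0 0 0 0;0 0 0 0 0 0 0;0 0 0 0 0 0 0;0 0 0 0 0 0 0;0 0 0 0 0 0 0;0 0 0 0 0 0 0;0 0 0 0 0 0 0;0 0 0 0 0 0 0;0 0 0 0 0 0 0;0 0 0 0 0 0 0"
}}

```text
time_s: 66.1
eef_pos: [0.3435, -0.39, 0.2111]
eef_rot: [-3.122, -0.344, 0.0]
wrist_force: [-0.8, 0.0, 0.6]
grip_width: -0.001
grip_force: 0.0
```

```bash
python3 - <<'E'
from h import *
pads();tray();topcaps()
S=bot.read_camera('side');T=bot.read_camera('top')
a=cv2.resize(T['img'][110:230,190:490],(400,160),interpolation=cv2.INTER_CUBIC);c=cv2.resize(T['img'][125:215,350:490],(400,257),interpolation=cv2.INTER_CUBIC)
b=cv2.resize(S['img'][110:205,280:370],(395,417),interpolation=cv2.INTER_CUBIC)
cv2.imwrite('pics/g8.png',np.hstack([np.vstack([a,c]),b]))
E
```

```text
col 313 rows 120.. [129, 126, 129, 127, 127, 126, 126, 124, 125, 125, 124, 123, 128, 133, 136, 136, 137, 141, 138, 141, 142, 140, 142, 143, 145, 142, 114, 87, 74, 61]
col 336 rows 120.. [162, 164, 165, 165, 166, 165, 159, 158, 158, 158, 159, 161, 154, 141, 137, 137, 139, 137, 140, 141, 141, 140, 156, 164, 162, 165, 164, 129, 83, 64]
seated (top):
97 [400.9 157.3] [ 0.55 -0.19]
91 [382.8 161.4] [ 0.539 -0.146]
88 [365.2 165.3] [ 0.53  -0.102]
38 [404.2 182.1] [ 0.488 -0.197]
40 [386.4 186.2] [ 0.478 -0.153]
39 [368.3 190.5] [ 0.467 -0.109]
```

View pics/g8.png

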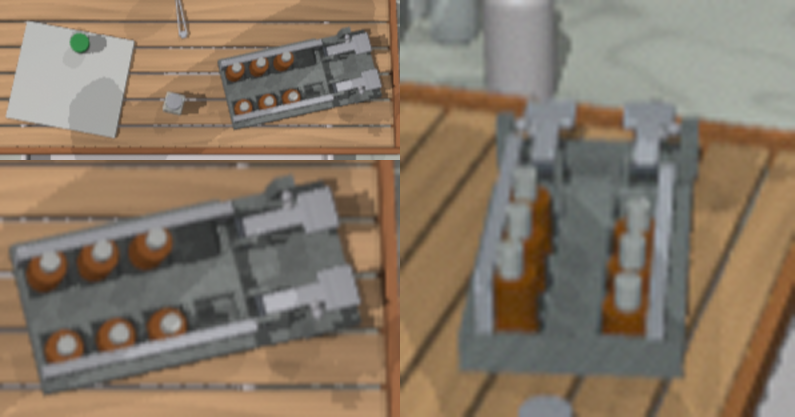

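Both levers stay down, both keeper bars lie over the vials' shoulders, and the lens case, jar and tweezer are where they were. I hand in.

```bash
python3 -c "
from rig import bot
print(bot.hand_in())"
```

```text
the job is handed in; nothing more can be done
None
```

All six vials present (three tall, three short) stand in their proper rows, both levers stayed down on their own, the lens case, jar and tweezer were left where they were, and the job is handed in (no verdict returned).

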